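# Pack the carved walnuts, shut the case and pin its hasp

### The arm

A 6-joint arm with a two-finger parallel gripper is mounted at the origin on the work surface. World frame = base frame: x ahead of the robot, y to its left, z up, the work surface at z = 0. Lengths are in m, angles in rad, forces in N, time in s.
With the tool pointing down it reaches from about 0.375 to 0.9 m from the base axis. Payload 3.1 kg.
Tool frame: the origin (TCP) lies midway between the tips of the shut fingers; the grasp point (between the pads) lies 19 mm behind it; z points along the fingers, y is the direction in which the jaws open and shut (so a half turn about z gives the same grasp; the last joint's range is limited). The gripper opens to 85 mm and grips with 20 to 120 N. Pads are 22 mm wide; open, the fingers measure 114 mm over their backs; the gripper's body (76 mm by 85 mm) begins 54 mm behind the grasp point. The pads swing forward as they close: fully open they stand 13 mm farther back than shut.
Start: joints at [1.111, 0.527, 1.433, -0, 1.181, -0.178], TCP at [0.174, 0.6, 0.231] pointing down, gripper open.
Joint ranges: [-3.08, 3.08], [-0.75, 2.2], [0.22, 2.44], [-1.43, 4.57], [0, 2.65], [-2.85, 2.85]. Speed limits (rad/s): [2.79, 2.79, 3.14, 3.14, 3.14, 3.14].

### API

Orientations are given as a unit quaternion [x, y, z, w].
In Python, from station import manip gives the robot as it stands.
- The arm moves only by the tool servo_tool, never from a script. Its argument "motion" is a list of rows, each a list of 7 numbers: the shift along the tool's x, y, z in mm, then the turn, a rotation vector about the tool's x, y, z in rad, then the opening, from -1 (shut) to 1 (fully open), so that 0 is half open. In form: [[x, y, z, rx, ry, rz, hand], ...]. A call has 1 to 12 rows; each row shifts and turns the pose as measured when the row begins, along the tool's axes as they then stand; what a row does not reach is not made up. A row lasts 1/12 s, in which the tool goes at most 41.7 mm and 7.16 degrees, less where a joint would pass 70% of its speed; a pose out of reach is approached as far as the arm can. A call with a gripper value outside its range is refused whole. The fingers move at their own pace and stop on an object; "grip_force" is the grip in N (left out, the last holds). Time passes only in rows, so rows that do not move let the fingers close. It gives the time, the measured TCP pose, the force and the opening at its end, in the units of the state.
- manip.sense(): the state, without advancing time (a new reading comes with each control period).
- manip.snapshot(name): name is "side" or "top" or "wrist"; returns a dict with "frame" (480x640x3 uint8, red, green, blue), "mtx" (3x3 intrinsics, pixels), "world_from_camera" (4x4, takes a point from camera to world coordinates). Camera axes: x right, y up, looking along -z (the intrinsics and any distortion apply to the point x, -y, -z); pixel columns grow to the right and rows downward; lengths in m; the calibration is good to about 2 mm. A picture is of the moment at which its call begins. There is no depth.
- manip.sign_off(): hands the job in, once; it reports no verdict.
The state is a dict: "t": time; "q": joint angles; "qd": joint speeds; "tau": joint torques, N m; "tcp_pos": TCP position; "tool_rot": TCP orientation; "force": force on the tool from outside, world axes, zero at the start; "ft_torque": the same for the moment, N m; "finger_gap": opening from 0.0 (shut) to 1.0 (fully open).
Only numpy, scipy, OpenCV 4.12 (cv2) and the standard library are available. Lean on these libraries where they do the work, as an engineer would, in place of code of your own. Each camera call takes 0.05 s, during which the arm holds its last target.

### The job

Pack the travelling case: put every dark oiled walnut on the bench into a pocket of its own and lay every loose graver with a reddish handle in the trough in front of them, while the lid is open. Then shut the lid fully, fold the brass hasp down flat over the case's front, and push the locking pin through the hasp's eye into the case until it is right home. Leave the pale raw walnuts and the oil bottle where they are.

Things in the scene. Friction and masses are not known exactly. Their poses are not given: they have to be found in the camera images.
- case: Fixed rosewood case, 150 (front to back, x) by 250 (y) by 52 mm high without its lid. Origin: centre of its underside on the bench; -x is the front (towards the robot), +x the hinge side, z up. Its top face at 52 mm is flat, with yellow pockets and a trough sunk into it.
- case_pockets (a point): Centre of the row of four walnut pockets, at the level of their floors (38 mm above the bench). The row runs along the case's y, 48 mm in front of the hinge line; pocket centres at y = -84, -28, +28 and +84 mm from here; each 50 x 50 mm, 14 mm deep, with 6 mm walls between. Axes as the case's.
- case_trough (a point): Centre of the floor of the graver trough, which runs along the case's y in front of the pockets: 218 mm long, 35 mm wide, 8 mm deep; 12 mm of wall between it and the pockets. Axes as the case's.
- case_eye (a point): Centre of the mouth of the pin bore in the middle of the case's front face, 40 mm above the bench: round, 10 mm across, 28 mm deep, running straight back along the case's +x. Axes as the case's.
- case_lid (a joint): Angle of the lid (rad): 0 shut, 1.9 fully open (leaning back past upright). The hinge is stiff: the lid stays at any angle; about 3 N at its front edge moves it. The lid is a hollow shell, 150 x 250 mm and 38 mm deep, 90 mm above the bench when shut.
- case_hinge (a point): Middle of the lid's hinge axis (along the case's y), on the back upper edge of the case, 52 mm above the bench. Axes turn with the lid: when shut they are the case's.
- lid_edge (a point): Middle of the lid's front upper (outer) edge: 150 mm from the hinge axis and 38 mm out from it. Axes turn with the lid: its -x runs from the hinge to the front edge, its z is the lid's outer face.
- case_hasp (a joint): Angle of the brass hasp on the lid's front (rad): 0 hanging flat down over the case's front (lid shut), 1.57 sticking straight out from the lid's front wall, 2.6 folded up and over. It stays at any angle; under 1 N moves it. Strap 24 mm wide, 3 mm thick, pivot on the lid's front wall 16 mm above the lid's lower rim (68 mm above the bench when shut), 38 mm from pivot to its free end.
- hasp_eye (a point): Centre of the round 10 mm hole in the hasp, 28 mm from its pivot. With lid shut and hasp down it lies in front of the bore, the hasp's outer face 4 mm in front of the case's front. Axes turn with the hasp: its +z points to the pivot, its -x is the outer face.
- walnut0_center (a point): Centre (half-way up) of a finished walnut: dark brown, oiled, grooved shell, 40 mm across and 41 mm high, standing on a flat base 30 mm across, widest 15 to 26 mm above its foot. To be packed. May be absent.
- walnut1_center (a point): Centre (half-way up) of a finished walnut: dark brown, oiled, grooved shell, 40 mm across and 41 mm high, standing on a flat base 30 mm across, widest 15 to 26 mm above its foot. To be packed. May be absent.
- walnut2_center (a point): Centre (half-way up) of a finished walnut: dark brown, oiled, grooved shell, 40 mm across and 41 mm high, standing on a flat base 30 mm across, widest 15 to 26 mm above its foot. To be packed. May be absent.
- walnut3_center (a point): Centre (half-way up) of a finished walnut: dark brown, oiled, grooved shell, 40 mm across and 41 mm high, standing on a flat base 30 mm across, widest 15 to 26 mm above its foot. To be packed. May be absent.
- graver0_center (a point): Mid-length of a graver to be packed, on its axis: reddish wood handle 10 mm thick with a steel blade, 150 mm over all, lying along its own x (blade to +x). The handle runs from -75 to +30 mm. May be absent.
- graver1_center (a point): Mid-length of a graver to be packed, on its axis: reddish wood handle 10 mm thick with a steel blade, 150 mm over all, lying along its own x (blade to +x). The handle runs from -75 to +30 mm. May be absent.
- pin_center (a point): Centre of the locking pin's square wooden handle (45 mm long, 14 x 14 mm), lying on the bench. Its own x points along the brass rod, which leaves the handle's +x end: 7 mm thick, 32 mm long, tapered over the last 6 mm.
- pin: The locking pin, origin under the centre of its handle; x along the rod.
- pin_tip (a point): Tip of the pin's rod, 54.5 mm from the handle's centre.
- raw0_center (a point): Centre of a raw, pale walnut of the same size, standing on the bench. Not to be packed.
- raw1_center (a point): Centre of a raw, pale walnut of the same size, standing on the bench. Not to be packed.
- oil: Small amber oil bottle, 48 mm across and 110 mm high, origin at its foot. Stays.
Things that resemble listed ones, but are neither listed nor needed, are in the scene too. Leave any purple or turquoise look-alike of the part that bears graver0_center alone. What is shaped like the pin but blue or green is not meant.

How it is judged:
By the outcome, as a careful person would: the job done as asked, in the order asked, and still so for the second after the job is handed in, with the robot touching nothing.
Of walnut0, walnut1, walnut2, walnut3 only 3 to 4 are there at a start; the rules pass over those that are not, and their reading is None.
Of graver0, graver1 only 1 to 2 are there at a start; the rules pass over those that are not, and their reading is None.
At some moment in a run one of walnut0, walnut1, walnut2, walnut3, graver0, graver1, pin may be knocked a few centimetres aside while the robot is not near it.
Once in a run the grip may slacken for a moment while it holds something.
It also fails if it takes over 210 s, if anything falls off the work surface, if the arm or the gripper's body presses on something with over 40 N, if the wrist force passes 120 N, or if a joint passes its speed limit or range.

## Working session

There is one attempt and no reset: what is moved stays moved. The work goes in short steps, Python scripts to look and compute and a tool call to move; the robot and the scene stay as the last step left them, time stands still between calls to the robot, and variables do not carry over. Pictures are saved under pics/ and viewed, and the job is handed in when it is done.

Besides the shell and the picture viewer there is one more tool, called after "Request:" in YAML: its name, and indented under it one key for each argument. servo_tool: Moves the arm, as the interface text tells. Its arguments: {"type":"object","properties":{"motion":{"type":"array"},"grip_force":{"type":"number"}},"required":["motion"]}

```bash
ls; mkdir -p pics
python3 - <<'E'
from station import manip
import cv2
s=manip.sense(); print(s)
for n in ["side","top","wrist"]:
    d=manip.snapshot(n); cv2.imwrite(f"pics/{n}0.png",d["frame"][:,:,::-1]); print(n,d["mtx"].tolist(),d["world_from_camera"].round(4).tolist())
E
```

```text
pics
{'t': 0.0, 'q': array([ 1.11052303e+00,  5.28482819e-01,  1.43392154e+00, -2.22026484e-05,
        1.18139501e+00, -1.78510282e-01]), 'qd': array([-8.97741293e-04, -2.86100308e-05, -6.74625774e-04, -9.86125120e-04,
        2.82043097e-05,  9.19844410e-05]), 'tau': array([-7.73960928e-04, -4.42358637e+01, -1.78021860e+01, -1.52050629e-04,
        8.59063177e-03,  3.24021983e-06]), 'tcp_pos': array([0.17343668, 0.59969706, 0.23031728]), 'tool_rot': array([ 1.40411672e-01,  9.90092594e-01, -1.05077630e-03, -3.36694593e-04]), 'force': array([-0.10709537, -0.18997859, -0.2710664 ]), 'ft_torque': array([-0.0433515 ,  0.02581897,  0.08389385]), 'finger_gap': 0.9999568035859147}
side [[458.6107852688021, 0.0, 317.7101315249506], [0.0, 458.6107852688021, 234.7018770468605], [0.0, 0.0, 1.0]] [[0.9966, 0.0348, -0.0745, 0.4144], [-0.082, 0.4885, -0.8687, -0.8703], [0.0061, 0.8719, 0.4897, 0.5696], [0.0, 0.0, 0.0, 1.0]]
top [[513.5697158224546, 0.0, 318.85372742237945], [0.0, 513.5697158224546, 243.16303664788472], [0.0, 0.0, 1.0]] [[0.0109, 0.9972, -0.0737, 0.3981], [-0.9999, 0.0106, -0.0044, -0.0492], [-0.0036, 0.0738, 0.9973, 1.1243], [0.0, 0.0, 0.0, 1.0]]
wrist [[382.7114710306671, 0.0, 316.2049133663874], [0.0, 382.7114710306671, 238.3257851005025], [0.0, 0.0, 1.0]] [[0.2778, -0.9166, -0.2877, 0.0998], [0.9606, 0.2645, 0.0849, 0.6213], [-0.0017, -0.2999, 0.954, 0.3736], [0.0, 0.0, 0.0, 1.0]]
```

```bash
cat > h.py <<'E'
import numpy as np, cv2
from scipy.spatial.transform import Rotation as R
from station import manip
def snap(n,f=None):
    d=manip.snapshot(n)
    if f: cv2.imwrite(f"pics/{f}.png",d["frame"][:,:,::-1])
    return d
def ray(d,px):
    K=d["mtx"];T=d["world_from_camera"]
    px=np.atleast_2d(px).astype(float)
    c=np.c_[(px[:,0]-K[0,2])/K[0,0],-(px[:,1]-K[1,2])/K[1,1],-np.ones(len(px))]
    return T[:3,3],c@T[:3,:3].T
def onz(d,px,z):
    o,v=ray(d,px); return o+v*((z-o[2])/v[:,2])[:,None]
def proj(d,P):
    K=d["mtx"];T=d["world_from_camera"]
    c=(np.atleast_2d(P)-T[:3,3])@T[:3,:3]
    return np.c_[K[0,0]*c[:,0]/-c[:,2]+K[0,2],K[1,1]*-c[:,1]/-c[:,2]+K[1,2]]
def tri(d1,p1,d2,p2):
    o1,v1=ray(d1,p1);o2,v2=ray(d2,p2);v1=v1[0];v2=v2[0]
    A=np.c_[v1,-v2];s=np.linalg.lstsq(A,o2-o1,rcond=None)[0]
    a=o1+s[0]*v1;b=o2+s[1]*v2
    return (a+b)/2,np.linalg.norm(a-b)
def go(pos,yaw=None,flip=True):
    """tool-frame shift mm and rotvec to reach TCP pos (m), tool y axis at yaw rad, pointing down. flip: nearest half-turn"""
    s=manip.sense();Rc=R.from_quat(s["tool_rot"])
    sh=Rc.inv().apply(np.array(pos)-s["tcp_pos"])*1000
    out=[sh.round(1).tolist()]
    if yaw is not None:
        best=None
        for k in ([0,1] if flip else [0]):
            a=yaw+k*np.pi
            y=np.array([np.cos(a),np.sin(a),0]);z=np.array([0,0,-1.]);x=np.cross(y,z)
            rv=(Rc.inv()*R.from_matrix(np.c_[x,y,z])).as_rotvec()
            if best is None or np.linalg.norm(rv)<np.linalg.norm(best): best=rv
        out.append(best.round(3).tolist())
    return out
def st():
    s=manip.sense();m=R.from_quat(s["tool_rot"]).as_matrix()
    print("t%.1f"%s["t"],"tcp",(s["tcp_pos"]*1000).round(1),"yaw_y %.3f"%np.arctan2(m[1,1],m[0,1]),"x_yaw %.3f"%np.arctan2(m[1,0],m[0,0]),"zaxis",m[:,2].round(3),"F",s["force"].round(1),"gap %.3f"%s["finger_gap"],"q",s["q"].round(2))
E
python3 - <<'E'
from h import *
d=snap("top"); print(d.keys())
f=d["frame"]
cv2.imwrite("pics/top_case.png",cv2.resize(f[95:255,215:385],None,fx=4.5,fy=3.75*1.2,interpolation=cv2.INTER_CUBIC)[:,:,::-1][:600])
cv2.imwrite("pics/top_right.png",cv2.resize(f[140:300,390:560],None,fx=4.5,fy=4.5,interpolation=cv2.INTER_CUBIC)[:,:,::-1][:600])
s=snap("side")["frame"]
cv2.imwrite("pics/side_c.png",cv2.resize(s[150:310,260:480],None,fx=3.6,fy=3.6,interpolation=cv2.INTER_CUBIC)[:,:,::-1][:600])
for n,p,z in [("wA",(127,199),.02),("wB",(172,261),.02),("wC",(415,266),.02),("g1",(426,200),.005),("g2",(464,192),.005),("pin",(466,262),.007),("case",(308,203),.052)]:
    print(n,onz(d,p,z).round(3))
E
```

```text
dict_keys(['frame', 'mtx', 'world_from_camera'])
wA [[0.572 0.374 0.02 ]]
wB [[0.438 0.271 0.02 ]]
wC [[ 0.433 -0.251  0.02 ]]
g1 [[ 0.578 -0.279  0.005]]
g2 [[ 0.597 -0.362  0.005]]
pin [[ 0.443 -0.364  0.007]]
case [[ 0.562 -0.021  0.052]]
```

Run:
```python
from h import *
st(); print(go([.45,0.0,.26],1.72))
```

```text
t0.2 tcp [173.6 600.  230.8] yaw_y 1.289 x_yaw 2.860 zaxis [-0.    -0.001 -1.   ] F [ 0.3 -0.5 -0.3] gap 1.003 q [ 1.11  0.53  1.43  0.    1.18 -0.18]
[[-432.3, -499.5, -28.7], [-0.001, -0.0, -0.431]]
```

Request:
servo_tool:
  motion:
    - [-27,-31,-2,0,0,0,1]
    - [-27,-31,-2,0,0,0,1]
    - [-27,-31,-2,0,0,0,1]
    - [-27,-31,-2,0,0,0,1]
    - [-27,-31,-2,0,0,0,1]
    - [-27,-31,-2,0,0,0,1]
    - [-27,-31,-2,0,0,0,1]
    - [-27,-31,-2,0,0,0,1]
    - [-27,-31,-2,0,0,0,1]
    - [-27,-31,-2,0,0,0,1]
    - [-27,-31,-2,0,0,0,1]
    - [-27,-31,-2,0,0,0,1]

```text
t: 1.25
tcp_pos: [0.3838, 0.1521, 0.2528]
tool_rot: [0.132, 0.991, 0.003, 0.002]
force: [0.8, 2.1, 0.3]
finger_gap: 1.001
```

Run:
```python
from h import *
st(); print(go([.45,0.0,.26],1.72))
```

```text
t1.2 tcp [383.8 152.1 252.8] yaw_y 1.306 x_yaw 2.877 zaxis [ 0.004  0.006 -1.   ] F [0.8 2.1 0.3] gap 1.001 q [ 0.1   0.2   1.91  0.01  1.02 -1.21]
[[-103.7, -129.4, -7.8], [0.007, 0.004, -0.414]]
```

Request:
servo_tool:
  motion:
    - [-26,-32,-2,0,0,0,1]
    - [-26,-32,-2,0,0,0,1]
    - [-26,-32,-2,0,0,0,1]
    - [-26,-32,-2,0,0,-0.08,1]
    - [0,0,0,0,0,-0.1,1]
    - [0,0,0,0,0,-0.1,1]
    - [0,0,0,0,0,-0.1,1]
    - [0,0,0,0,0,0,1]
    - [0,0,0,0,0,0,1]

```text
t: 2.0
tcp_pos: [0.4564, -0.0127, 0.2625]
tool_rot: [-0.057, 0.998, 0.0, 0.008]
force: [1.2, 0.1, -0.3]
finger_gap: 1.003
```

Run:
```python
from h import *
st(); print(go([.45,0.0,.26],1.72)); d=snap("wrist","w1")
```

```text
t2.0 tcp [456.4 -12.7 262.5] yaw_y 1.684 x_yaw -3.028 zaxis [ 0.015  0.002 -1.   ] F [ 1.2  0.1 -0.3] gap 1.003 q [-0.28  0.25  1.81  0.01  1.07 -1.96]
[[4.9, 13.4, 2.4], [-0.0, 0.015, -0.036]]
```

```bash
python3 - <<'E'
from h import *
f=cv2.imread("pics/w1.png")
cv2.imwrite("pics/w1c.png",cv2.resize(f[200:400,160:430],None,fx=2.95,fy=2.95,interpolation=cv2.INTER_CUBIC))
E
cat >> h.py <<'E'
def fitcase(d,pix,loc):
    """least squares case pose (x,y,yaw) from pixel & local points"""
    from scipy.optimize import least_squares
    loc=np.array(loc,float);pix=np.array(pix,float)
    def f(p):
        c,s=np.cos(p[2]),np.sin(p[2])
        W=np.c_[p[0]+c*loc[:,0]-s*loc[:,1],p[1]+s*loc[:,0]+c*loc[:,1],loc[:,2]]
        return (proj(d,W)-pix).ravel()
    r=least_squares(f,[.56,-.02,.15]);return r.x,f(r.x).round(1)
E
python3 - <<'E'
from h import *
d=snap("wrist")
k=lambda x,y:(160+x/2.95,200+y/2.95)
pix=[k(26,137),k(783,84),k(776,474),k(95,213),k(733,172),k(733,263),k(106,302)]
# -y is image left
loc=[(-.075,-.125,.052),(-.075,.125,.052),(.075,.125,.052)]
print(fitcase(d,pix[:3],loc))
# trough corners: trough half length .109; solve its x
p,_=fitcase(d,pix[:3],loc)
c,s=np.cos(p[2]),np.sin(p[2])
for q in pix[3:]:
    w=onz(d,q,.052)[0,:2]-p[:2]; print("loc",c*w[0]+s*w[1],-s*w[0]+c*w[1])
# walnuts in wrist view
for n,q in [("wC",(80,141)),("wB",(595,204))]:
    print(n,onz(d,q,.022).round(4))
dt=snap("top")
print("top",proj(dt,[[p[0]+c*x-s*y,p[1]+s*x+c*y,.052] for x,y,_ in loc]).round(1))
E
```

```text
(array([ 0.56913283, -0.01371104,  0.18667105]), array([-0.1, -0. ,  0.1,  0.2,  0.1, -0.1]))
loc -0.046259703476152186 -0.1068350308946072
loc -0.04548557932427594 0.10875494049183879
loc -0.011811014499967767 0.10886277245260058
loc -0.012676603851717644 -0.108878217265665
wC [[ 0.431  -0.2462  0.022 ]]
wB [[0.4347 0.2721 0.022 ]]
top [[369.6 224.1]
 [252.2 244.9]
 [240.4 175.3]]
```

Run:
```python
from h import *
st(); print(go([.436,0.272,.12],.187))
```

```text
t2.1 tcp [456.1 -12.1 262.5] yaw_y 1.686 x_yaw -3.026 zaxis [ 0.015  0.002 -1.   ] F [-0.4  0.2  0.2] gap 1.003 q [-0.28  0.25  1.81  0.01  1.07 -1.97]
[[-10.5, 284.5, 142.7], [0.011, 0.012, 1.499]]
```

Request:
servo_tool:
  motion:
    - [-1,36,0,0,0,0,1]
    - [-1,36,0,0,0,0,1]
    - [-1,36,0,0,0,0,1]
    - [-1,36,0,0,0,0,1]
    - [-1,36,0,0,0,0,1]
    - [-1,36,0,0,0,0,1]
    - [-1,36,0,0,0,0,1]
    - [-1,36,0,0,0,0,1]
    - [0,0,12,0,0,0.125,1]
    - [0,0,12,0,0,0.125,1]
    - [0,0,12,0,0,0.125,1]
    - [0,0,12,0,0,0.125,1]

```text
t: 3.15
tcp_pos: [0.4332, 0.2953, 0.2165]
tool_rot: [0.202, 0.979, 0.006, 0.014]
force: [-0.4, 0.4, 0.1]
finger_gap: 1.002
```

Request:
servo_tool:
  motion:
    - [0,0,12,0,0,0.125,1]
    - [0,0,12,0,0,0.125,1]
    - [0,0,12,0,0,0.125,1]
    - [0,0,12,0,0,0.125,1]
    - [0,0,12,0,0,0.125,1]
    - [0,0,12,0,0,0.125,1]
    - [0,0,12,0,0,0.125,1]
    - [0,0,8,0,0,0.125,1]
    - [0,0,0,0,0,0,1]

```text
t: 3.9
tcp_pos: [0.4303, 0.3005, 0.1184]
tool_rot: [0.648, 0.761, 0.01, 0.008]
force: [-0.4, 0.5, -0.0]
finger_gap: 1.0
```

Run:
```python
from h import *
st(); print(go([.436,0.272,.05],.187)); snap("wrist","w2")
```

```text
t3.9 tcp [430.3 300.5 118.4] yaw_y 0.160 x_yaw 1.731 zaxis [ 0.025  0.005 -1.   ] F [-0.4  0.5 -0. ] gap 1.000 q [ 0.4   0.56  1.8  -0.01  0.76  0.24]
[[-29.1, -0.7, 68.3], [0.026, -0.001, -0.027]]
```

Run:
```python
from h import *
d=snap("wrist")
def blob(d,lo=(0,60,20),hi=(14,255,130),roi=None):
    hsv=cv2.cvtColor(d["frame"],cv2.COLOR_RGB2HSV)
    m=cv2.inRange(hsv,lo,hi)
    m=cv2.morphologyEx(m,cv2.MORPH_OPEN,np.ones((3,3)))
    n,l,s,c=cv2.connectedComponentsWithStats(m)
    for i in range(1,n):
        if s[i,4]>60: print(s[i].tolist(),c[i].round(1),onz(d,c[i],.022).round(4),onz(d,(s[i,0]+s[i,2]/2,s[i,1]+s[i,3]/2),.022).round(4))
blob(d)
print(onz(snap("top"),[(182,209),(155,153)],.02).round(3))
print(go([.436,0.2725,.05],.187))
```

```text
[508, 131, 80, 65, 3991] [547.  162.4] [[0.5682 0.3744 0.022 ]] [[0.569  0.3739 0.022 ]]
[284, 248, 60, 62, 2852] [314.1 278.7] [[0.4362 0.2737 0.022 ]] [[0.4362 0.2735 0.022 ]]
[[0.551 0.253 0.02 ]
 [0.674 0.316 0.02 ]]
[[-28.9, -2.5, 70.0], [0.029, -0.002, -0.021]]
```

Request:
servo_tool:
  motion:
    - [-28,-2,0,0.029,0,-0.02,1]
    - [-2,0,20,0,0,0,1]
    - [0,0,30,0,0,0,1]
    - [0,0,30,0,0,0,1]
    - [0,0,5,0,0,0,1]

```text
t: 4.47
tcp_pos: [0.4425, 0.2738, 0.0401]
tool_rot: [0.633, 0.774, 0.009, 0.005]
force: [-0.1, -0.3, -0.5]
finger_gap: 1.001
```

Run:
```python
from h import *
st(); print(go([.4362,0.2736,.010],.187))
```

```text
t4.5 tcp [442.5 273.8  40.1] yaw_y 0.199 x_yaw 1.770 zaxis [ 0.019  0.008 -1.   ] F [-0.1 -0.3 -0.5] gap 1.001 q [0.34 0.7  1.85 0.   0.57 0.14]
[[0.9, -6.8, 30.0], [0.02, -0.005, 0.012]]
```

Request:
servo_tool:
  motion:
    - [1,-6,16,0.02,0,0.01,1]
    - [0,0,13,0,0,0,1]
    - [0,0,0,0,0,0,-0.4]
    - [0,0,0,0,0,0,-0.4]
    - [0,0,0,0,0,0,-0.4]
    - [0,0,0,0,0,0,-0.4]
    - [0,0,0,0,0,0,-0.4]
    - [0,0,0,0,0,0,-0.4]
  grip_force: 40

```text
t: 5.13
tcp_pos: [0.4414, 0.2763, 0.0175]
tool_rot: [0.634, 0.773, 0.006, 0.001]
force: [-0.1, -0.3, 0.1]
finger_gap: 0.438
```

Run:
```python
from h import *
st(); snap("wrist","w3")
```

```text
t5.1 tcp [441.4 276.3  17.5] yaw_y 0.197 x_yaw 1.768 zaxis [ 0.009  0.008 -1.   ] F [-0.1 -0.3  0.1] gap 0.438 q [0.34 0.74 1.85 0.01 0.54 0.14]
```

Request:
servo_tool:
  motion:
    - [0,0,0,0,0,0,0.3]
    - [0,0,0,0,0,0,0.3]
    - [0,-3,10,0,0,0,0.3]
    - [0,0,0,0,0,0,0.3]
    - [0,0,0,0,0,0,-0.4]
    - [0,0,0,0,0,0,-0.4]
    - [0,0,0,0,0,0,-0.4]
    - [0,0,0,0,0,0,-0.4]
  grip_force: 40

```text
t: 5.85
tcp_pos: [0.44, 0.2763, 0.0095]
tool_rot: [0.634, 0.773, 0.008, 0.002]
force: [0.4, 0.7, 0.6]
finger_gap: 0.442
```

Run:
```python
from h import *
st(); s=manip.sense(); print(s["ft_torque"])
```

```text
t5.8 tcp [440.  276.3   9.5] yaw_y 0.197 x_yaw 1.768 zaxis [ 0.013  0.01  -1.   ] F [0.4 0.7 0.6] gap 0.442 q [0.34 0.76 1.86 0.01 0.51 0.14]
[-0.02837484 -0.04017061  0.003923  ]
```

Run:
```python
from h import *
print(go([.5904,0.0188,.13],.187))
```

```text
[[-281.1, 98.8, -121.1], [0.014, -0.007, 0.01]]
```

Request:
servo_tool:
  motion:
    - [0,0,-20,0,0,0,-0.4]
    - [0,0,-35,0,0,0,-0.4]
    - [0,0,-35,0,0,0,-0.4]
    - [-30,10,-30,0,0,0,-0.4]
    - [-35,12,0,0,0,0,-0.4]
    - [-35,12,0,0,0,0,-0.4]
    - [-35,12,0,0,0,0,-0.4]
    - [-35,12,0,0,0,0,-0.4]
    - [-35,12,0,0,0,0,-0.4]
    - [-30,12,0,0,0,0,-0.4]
    - [-20,8,0,0,0,0,-0.4]
    - [0,0,0,0,0,0,-0.4]

```text
t: 6.85
tcp_pos: [0.5843, 0.0342, 0.1361]
tool_rot: [0.631, 0.776, 0.009, 0.006]
force: [-0.4, 0.0, 0.3]
finger_gap: 0.445
```

Run:
```python
from h import *
st(); print(go([.5904,0.0188,.13],.187)); snap("wrist","w4")
```

```text
t6.8 tcp [584.3  34.2 136.1] yaw_y 0.204 x_yaw 1.775 zaxis [ 0.021  0.006 -1.   ] F [-0.4  0.   0.3] gap 0.445 q [-0.14  0.59  1.64  0.01  0.89 -0.35]
[[-16.4, 2.7, 6.1], [0.021, -0.001, 0.017]]
```

Request:
servo_tool:
  motion:
    - [-16,3,0,0.02,0,0.015,-0.4]
    - [-3,0,30,0,0,0,-0.4]
    - [0,0,30,0,0,0,-0.4]
    - [0,0,5,0,0,0,-0.4]
    - [0,0,0,0,0,0,-0.4]

```text
t: 7.32
tcp_pos: [0.5867, 0.0213, 0.0706]
tool_rot: [0.637, 0.771, 0.001, -0.003]
force: [0.5, 0.7, 0.4]
finger_gap: 0.444
```

Run:
```python
from h import *
st(); print(go([.5904,0.0188,.049],.187));
```

```text
t7.3 tcp [586.7  21.3  70.6] yaw_y 0.191 x_yaw 1.761 zaxis [-0.003  0.005 -1.   ] F [0.5 0.7 0.4] gap 0.444 q [-0.16  0.7   1.65  0.01  0.8  -0.35]
[[-3.3, 3.2, 21.6], [-0.003, -0.005, 0.004]]
```

Request:
servo_tool:
  motion:
    - [-4,4,0,0,0,0,-0.4]
    - [0,0,12,0,0,0,-0.4]
    - [0,0,9,0,0,0,-0.4]
    - [0,0,2,0,0,0,-0.4]
    - [0,0,0,0,0,0,-0.4]

```text
t: 7.73
tcp_pos: [0.5927, 0.0206, 0.0512]
tool_rot: [0.635, 0.773, 0.002, -0.0]
force: [0.4, 0.2, -0.6]
finger_gap: 0.447
```

Run:
```python
from h import *
st(); print(go([.5904,0.0188,.049],.187));snap("wrist","w5")
```

```text
t7.7 tcp [592.7  20.6  51.2] yaw_y 0.195 x_yaw 1.766 zaxis [ 0.002  0.003 -1.   ] F [ 0.4  0.2 -0.6] gap 0.447 q [-0.16  0.74  1.64  0.01  0.76 -0.35]
[[-1.4, -2.7, 2.2], [0.002, -0.003, 0.008]]
```

Request:
servo_tool:
  motion:
    - [-1,-2,3,0,0,0,-0.4]
    - [0,0,0,0,0,0,-0.4]
    - [0,0,0,0,0,0,0]
    - [0,0,0,0,0,0,0.3]
    - [0,0,0,0,0,0,0.3]
    - [0,0,0,0,0,0,0.3]
    - [0,0,-25,0,0,0,0.3]
    - [0,0,-35,0,0,0,0.3]
    - [0,0,-35,0,0,0,0.3]

```text
t: 8.53
tcp_pos: [0.5861, 0.021, 0.1395]
tool_rot: [0.635, 0.772, -0.001, -0.007]
force: [0.9, 0.6, 0.2]
finger_gap: 0.649
```

Run:
```python
from h import *
st(); print(go([.568,0.374,.12],.187));snap("wrist","w6")
```

```text
t8.5 tcp [586.1  21.  139.5] yaw_y 0.194 x_yaw 1.765 zaxis [-0.012  0.008 -1.   ] F [0.9 0.6 0.2] gap 0.649 q [-0.16  0.6   1.61  0.01  0.95 -0.36]
[[349.6, 50.7, 22.7], [-0.011, -0.011, 0.007]]
```

Request:
servo_tool:
  motion:
    - [39,5,0,0,0,0,1]
    - [39,5,0,0,0,0,1]
    - [39,5,0,0,0,0,1]
    - [39,5,0,0,0,0,1]
    - [39,5,0,0,0,0,1]
    - [39,5,0,0,0,0,1]
    - [39,6,0,0,0,0,1]
    - [39,6,0,0,0,0,1]
    - [32,6,0,0,0,0,1]
    - [0,0,0,0,0,0,1]
    - [0,0,0,0,0,0,1]

```text
t: 9.5
tcp_pos: [0.5894, 0.3053, 0.1188]
tool_rot: [0.636, 0.769, -0.042, 0.048]
force: [0.4, 0.4, 0.3]
finger_gap: 0.998
```

```bash
cat >> h.py <<'E'
def blob(d,lo=(0,60,20),hi=(14,255,130),z=.022,mn=60):
    hsv=cv2.cvtColor(d["frame"],cv2.COLOR_RGB2HSV)
    m=cv2.inRange(hsv,lo,hi)
    m=cv2.morphologyEx(m,cv2.MORPH_OPEN,np.ones((3,3)))
    n,l,s,c=cv2.connectedComponentsWithStats(m)
    for i in range(1,n):
        if s[i,4]>mn: print(s[i].tolist(),c[i].round(1),onz(d,(s[i,0]+s[i,2]/2,s[i,1]+s[i,3]/2),z).round(4))
E
python3 - <<'E'
from h import *
st(); print(go([.568,0.374,.12],.187));d=snap("wrist","w7"); blob(d)
E
```

```text
t9.5 tcp [589.4 305.3 118.8] yaw_y 0.189 x_yaw 1.760 zaxis [ 0.021 -0.126 -0.992] F [0.4 0.4 0.3] gap 0.998 q [ 0.37  0.73  1.39 -0.14  1.06  0.25]
[[70.7, -8.1, -10.2], [-0.003, 0.128, 0.002]]
[269, 69, 70, 75, 4052] [303.6 105.2] [[0.5689 0.3738 0.022 ]]
[618, 218, 22, 82, 1043] [631.6 268.5] [[0.8011 0.3189 0.022 ]]
[184, 401, 116, 49, 3093] [237.  419.7] [[0.5621 0.1093 0.022 ]]
```

Request:
servo_tool:
  motion:
    - [0,0,0,0,0.12,0,1]
    - [25,-2,0,0,0.01,0,1]
    - [25,-3,0,0,0,0,1]
    - [22,-3,0,0,0,0,1]
    - [0,0,0,0,0,0,1]

```text
t: 9.97
tcp_pos: [0.5708, 0.3654, 0.118]
tool_rot: [0.643, 0.766, -0.0, -0.004]
force: [0.0, -0.0, -0.3]
finger_gap: 0.999
```

Run:
```python
from h import *
st(); print(go([.569,0.374,.01],.187));d=snap("wrist"); blob(d)
```

```text
t10.0 tcp [570.8 365.4 118. ] yaw_y 0.173 x_yaw 1.744 zaxis [-0.007  0.005 -1.   ] F [ 0.  -0.  -0.3] gap 0.999 q [0.4  0.73 1.38 0.01 1.04 0.22]
[[8.1, 0.3, 108.0], [-0.006, -0.006, -0.014]]
[286, 196, 61, 65, 3023] [315.9 227.8] [[0.569 0.374 0.022]]
[615, 243, 25, 149, 2081] [630.9 335.7] [[0.7932 0.3484 0.022 ]]
```

Request:
servo_tool:
  motion:
    - [8,0,0,0,0,0,1]
    - [2,0,25,0,0,0,1]
    - [0,0,30,0,0,0,1]
    - [0,0,30,0,0,0,1]
    - [0,0,20,0,0,0,1]
    - [0,0,5,0,0,0,1]

```text
t: 10.52
tcp_pos: [0.5766, 0.3686, 0.0097]
tool_rot: [0.646, 0.763, 0.004, 0.0]
force: [-0.4, 0.1, -0.6]
finger_gap: 0.999
```

Run:
```python
from h import *
st(); print(go([.569,0.374,.01],.187))
```

```text
t10.5 tcp [576.6 368.6   9.7] yaw_y 0.165 x_yaw 1.736 zaxis [ 0.005  0.005 -1.   ] F [-0.4  0.1 -0.6] gap 0.999 q [0.4  0.88 1.41 0.   0.85 0.24]
[[6.6, -6.6, -0.3], [0.006, -0.004, -0.022]]
```

Request:
servo_tool:
  motion:
    - [7,-7,0,0,0,0.02,1]
    - [0,0,0,0,0,0,1]
    - [0,0,0,0,0,0,-0.4]
    - [0,0,0,0,0,0,-0.4]
    - [0,0,0,0,0,0,-0.4]
    - [0,0,0,0,0,0,-0.4]
    - [0,0,0,0,0,0,-0.4]
    - [0,0,0,0,0,0,-0.4]
  grip_force: 40

```text
t: 11.18
tcp_pos: [0.5729, 0.3705, 0.0123]
tool_rot: [0.656, 0.755, 0.005, 0.002]
force: [-0.6, -0.0, 0.2]
finger_gap: 0.439
```

Run:
```python
from h import *
st(); print(go([.5800,0.0738,.14],.187))
```

```text
t11.2 tcp [572.9 370.5  12.3] yaw_y 0.141 x_yaw 1.712 zaxis [ 0.009  0.006 -1.   ] F [-0.6 -0.   0.2] gap 0.439 q [0.41 0.87 1.42 0.   0.84 0.27]
[[-294.3, -33.4, -129.3], [0.01, -0.004, -0.046]]
```

Request:
servo_tool:
  motion:
    - [0,0,-20,0,0,0,-0.4]
    - [0,0,-35,0,0,0,-0.4]
    - [0,0,-35,0,0,0,-0.4]
    - [-25,-3,-35,0,0,-0.01,-0.4]
    - [-30,-4,0,0,0,-0.01,-0.4]
    - [-30,-4,0,0,0,-0.01,-0.4]
    - [-30,-4,0,0,0,-0.01,-0.4]
    - [-30,-4,0,0,0,0,-0.4]
    - [-30,-4,0,0,0,0,-0.4]
    - [-30,-4,0,0,0,0,-0.4]
    - [-30,-4,0,0,0,0,-0.4]
    - [-20,-2,0,0,0,0,-0.4]

```text
t: 12.18
tcp_pos: [0.5865, 0.11, 0.1444]
tool_rot: [0.635, 0.773, 0.01, 0.006]
force: [0.8, 0.7, -0.8]
finger_gap: 0.443
```

Run:
```python
from h import *
st(); print(go([.5800,0.0738,.14],.187))
```

```text
t12.2 tcp [586.5 110.  144.4] yaw_y 0.196 x_yaw 1.766 zaxis [ 0.021  0.007 -1.   ] F [ 0.8  0.7 -0.8] gap 0.443 q [-0.01  0.59  1.6   0.01  0.93 -0.21]
[[-34.3, -13.5, 4.0], [0.022, -0.003, 0.009]]
```

Request:
servo_tool:
  motion:
    - [-20,-8,0,0.02,0,0,-0.4]
    - [-16,-5,10,0,0,0,-0.4]
    - [0,0,20,0,0,0,-0.4]
    - [0,0,25,0,0,0,-0.4]
    - [0,0,0,0,0,0,-0.4]

```text
t: 12.6
tcp_pos: [0.5846, 0.0629, 0.0914]
tool_rot: [0.638, 0.77, 0.004, 0.004]
force: [-0.7, -0.9, -0.2]
finger_gap: 0.442
```

Run:
```python
from h import *
st(); print(go([.5800,0.0738,.054],.187)); snap("wrist","w8")
```

```text
t12.6 tcp [584.6  62.9  91.4] yaw_y 0.188 x_yaw 1.758 zaxis [ 0.011  0.001 -1.   ] F [-0.7 -0.9 -0.2] gap 0.442 q [-0.08  0.66  1.65  0.    0.82 -0.27]
[[11.6, -2.9, 37.3], [0.011, 0.001, 0.001]]
```

Request:
servo_tool:
  motion:
    - [8,-3,0,0,0,0,-0.4]
    - [0,0,14,0,0,0,-0.4]
    - [0,0,14,0,0,0,-0.4]
    - [0,0,5,0,0,0,-0.4]
    - [0,0,0,0,0,0,-0.4]

```text
t: 13.07
tcp_pos: [0.5852, 0.074, 0.0661]
tool_rot: [0.637, 0.771, 0.008, 0.009]
force: [-0.4, 0.4, 0.0]
finger_gap: 0.443
```

Run:
```python
from h import *
st(); print(go([.5808,0.0700,.052],.187)); snap("wrist","w9")
```

```text
t13.1 tcp [585.2  74.   66.1] yaw_y 0.191 x_yaw 1.761 zaxis [ 0.025  0.001 -1.   ] F [-0.4  0.4  0. ] gap 0.443 q [-0.06  0.7   1.67  0.    0.75 -0.26]
[[-3.0, -5.4, 14.0], [0.025, 0.004, 0.004]]
```

Request:
servo_tool:
  motion:
    - [-3,-5,0,0.02,0,0,-0.4]
    - [0,0,8,0,0,0,-0.4]
    - [0,0,6,0,0,0,-0.4]
    - [0,0,0,0,0,0,-0.4]

```text
t: 13.45
tcp_pos: [0.5828, 0.0707, 0.0552]
tool_rot: [0.636, 0.772, 0.002, 0.005]
force: [0.1, 0.5, 0.3]
finger_gap: 0.439
```

Run:
```python
from h import *
st(); print(go([.5808,0.0700,.051],.187)); snap("wrist","w10"); snap("side","s10")
```

```text
t13.4 tcp [582.8  70.7  55.2] yaw_y 0.192 x_yaw 1.763 zaxis [ 0.01  -0.004 -1.   ] F [0.1 0.5 0.3] gap 0.439 q [-0.07  0.72  1.67 -0.    0.74 -0.26]
[[-0.3, -2.2, 4.2], [0.009, 0.006, 0.005]]
```

Request:
servo_tool:
  motion:
    - [0,-2,5,0,0,0,-0.4]
    - [0,0,0,0,0,0,-0.4]
    - [0,0,0,0,0,0,0]
    - [0,0,0,0,0,0,0.3]
    - [0,0,0,0,0,0,0.3]
    - [0,0,0,0,0,0,0.3]
    - [0,0,-25,0,0,0,0.3]
    - [0,0,-35,0,0,0,0.3]
    - [0,0,-35,0,0,0,0.3]
    - [0,0,0,0,0,0,0.3]

```text
t: 14.38
tcp_pos: [0.5783, 0.0702, 0.1457]
tool_rot: [0.636, 0.771, -0.0, 0.002]
force: [1.0, 0.0, 0.3]
finger_gap: 0.649
```

Run:
```python
from h import *
st(); print(go([.432,-.2475,.14],.187)); snap("wrist","w11"); blob(snap("top","t11"))
```

```text
t14.4 tcp [578.3  70.2 145.7] yaw_y 0.191 x_yaw 1.762 zaxis [ 0.003 -0.003 -1.   ] F [1.  0.  0.3] gap 0.649 q [-0.07  0.58  1.62 -0.    0.94 -0.26]
[[-284.1, -204.0, 6.2], [0.002, 0.004, 0.004]]
[54, 22, 120, 92, 2176] [116.5  73. ] [[0.8632 0.4129 0.022 ]]
[299, 107, 11, 10, 82] [303.7 111.3] [[ 0.7678 -0.0097  0.022 ]]
[262, 115, 109, 131, 1586] [345.4 188.1] [[ 0.616  -0.0377  0.022 ]]
[285, 148, 41, 21, 458] [305.1 158.8] [[ 0.6643 -0.0132  0.022 ]]
[282, 178, 16, 16, 213] [289.6 185.9] [[0.6034 0.0197 0.022 ]]
[423, 214, 6, 21, 117] [425.4 223.8] [[ 0.5224 -0.2749  0.022 ]]
[516, 223, 23, 23, 355] [526.  234.6] [[ 0.5031 -0.493   0.022 ]]
[462, 257, 10, 19, 155] [466.9 265.8] [[ 0.4328 -0.3623  0.022 ]]
[406, 258, 18, 17, 246] [414.3 265.8] [[ 0.4316 -0.2509  0.022 ]]
[235, 424, 35, 9, 233] [252.1 427. ] [[0.0884 0.0906 0.022 ]]
[324, 425, 105, 36, 2880] [381.  441.3] [[ 0.0619 -0.1694  0.022 ]]
[231, 439, 25, 16, 332] [242. 446.] [[0.0504 0.1087 0.022 ]]
[393, 460, 32, 6, 127] [409.5 462.7] [[ 0.0221 -0.2372  0.022 ]]
[345, 467, 45, 13, 278] [363.3 471.1] [[-0.0002 -0.1508  0.022 ]]
```

Request:
servo_tool:
  motion:
    - [-28,-20,0,0,0,0,1]
    - [-28,-20,0,0,0,0,1]
    - [-28,-20,0,0,0,0,1]
    - [-28,-20,0,0,0,0,1]
    - [-28,-20,0,0,0,0,1]
    - [-28,-20,0,0,0,0,1]
    - [-28,-20,0,0,0,0,1]
    - [-28,-20,0,0,0,0,1]
    - [-20,-16,0,0,0,0,1]
    - [0,0,0,0,0,0,1]
    - [0,0,0,0,0,0,1]

```text
t: 15.4
tcp_pos: [0.4364, -0.2086, 0.1287]
tool_rot: [0.634, 0.773, -0.004, -0.013]
force: [-0.5, 1.3, -0.2]
finger_gap: 1.0
```

Run:
```python
from h import *
st(); print(go([.432,-.249,.12],.187)); blob(snap("wrist","w12"))
```

```text
t15.4 tcp [ 436.4 -208.6  128.7] yaw_y 0.197 x_yaw 1.767 zaxis [-0.025  0.01  -1.   ] F [-0.5  1.3 -0.2] gap 1.000 q [-0.67  0.51  1.86 -0.01  0.79 -0.86]
[[-38.9, -12.0, 8.4], [-0.023, -0.015, 0.01]]
[445, 0, 57, 186, 6185] [472.5  85.4] [[ 0.5099 -0.0993  0.022 ]]
[273, 258, 57, 61, 2615] [301.5 287.9] [[ 0.4311 -0.2482  0.022 ]]
[382, 324, 23, 16, 265] [393.6 330.8] [[ 0.5038 -0.2684  0.022 ]]
[254, 394, 50, 28, 1148] [278.3 407.5] [[ 0.4327 -0.3528  0.022 ]]
```

Request:
servo_tool:
  motion:
    - [-20,-7,0,-0.02,-0.01,0,1]
    - [-18,-5,10,0,0,0,1]
    - [-2,0,30,0,0,0,1]
    - [0,0,30,0,0,0,1]
    - [0,0,20,0,0,0,1]
    - [0,0,0,0,0,0,1]

```text
t: 15.95
tcp_pos: [0.4358, -0.2446, 0.0341]
tool_rot: [0.63, 0.776, 0.001, -0.002]
force: [1.1, 1.0, 0.2]
finger_gap: 1.001
```

Run:
```python
from h import *
st(); print(go([.4311,-.2485,.011],.187)); blob(snap("wrist","w13"))
```

```text
t15.9 tcp [ 435.8 -244.6   34.1] yaw_y 0.207 x_yaw 1.778 zaxis [-0.002  0.004 -1.   ] F [1.1 1.  0.2] gap 1.001 q [-0.74  0.7   1.89  0.    0.56 -0.95]
[[-2.9, -5.4, 23.1], [-0.001, -0.005, 0.02]]
[532, 0, 108, 134, 10930] [594.2  61.6] [[ 0.5149 -0.131   0.022 ]]
[259, 253, 90, 99, 6684] [304.  302.7] [[ 0.4309 -0.248   0.022 ]]
[422, 352, 11, 19, 118] [426.2 362.2] [[ 0.4941 -0.2661  0.022 ]]
```

Request:
servo_tool:
  motion:
    - [-3,-6,15,0,0,0.02,1]
    - [0,0,12,0,0,0,1]
    - [-1,0,0,0,0,0,-0.4]
    - [0,0,0,0,0,0,-0.4]
    - [0,0,0,0,0,0,-0.4]
    - [0,0,0,0,0,0,-0.4]
    - [0,0,0,0,0,0,-0.4]
    - [0,0,0,0,0,0,-0.4]
  grip_force: 40

```text
t: 16.67
tcp_pos: [0.4365, -0.2473, 0.0145]
tool_rot: [0.635, 0.773, 0.001, 0.003]
force: [-0.8, 1.0, -0.2]
finger_gap: 0.442
```

Run:
```python
from h import *
st(); print(go([.6112,-.0912,.14],.187)); snap("wrist","w14")
```

```text
t16.7 tcp [ 436.5 -247.3   14.5] yaw_y 0.196 x_yaw 1.767 zaxis [ 0.006 -0.002 -1.   ] F [-0.8  1.  -0.2] gap 0.442 q [-0.74  0.74  1.89  0.01  0.5  -0.94]
[[118.7, 202.5, -124.8], [0.006, 0.003, 0.009]]
```

Request:
servo_tool:
  motion:
    - [0,0,-20,0,0,0,-0.4]
    - [0,0,-35,0,0,0,-0.4]
    - [0,0,-35,0,0,0,-0.4]
    - [10,16,-35,0,0,0,-0.4]
    - [17,29,0,0,0,0,-0.4]
    - [17,29,0,0,0,0,-0.4]
    - [17,29,0,0,0,0,-0.4]
    - [17,29,0,0,0,0,-0.4]
    - [17,29,0,0,0,0,-0.4]
    - [15,25,0,0,0,0,-0.4]
    - [0,0,0,0,0,0,-0.4]

```text
t: 17.63
tcp_pos: [0.6047, -0.0994, 0.1511]
tool_rot: [0.638, 0.77, 0.004, 0.006]
force: [0.4, -0.7, -0.4]
finger_gap: 0.441
```

Run:
```python
from h import *
st(); print(go([.6112,-.0912,.12],.187))
```

```text
t17.6 tcp [604.7 -99.4 151.1] yaw_y 0.187 x_yaw 1.758 zaxis [ 0.015 -0.003 -1.   ] F [ 0.4 -0.7 -0.4] gap 0.441 q [-0.35  0.6   1.55  0.    0.97 -0.53]
[[7.0, 7.5, 31.2], [0.014, 0.005, -0.0]]
```

Request:
servo_tool:
  motion:
    - [7,7,0,0.014,0,0,-0.4]
    - [0,0,25,0,0,0,-0.4]
    - [0,0,30,0,0,0,-0.4]
    - [0,0,10,0,0,0,-0.4]
    - [0,0,0,0,0,0,-0.4]

```text
t: 18.05
tcp_pos: [0.6123, -0.0898, 0.0865]
tool_rot: [0.636, 0.772, -0.001, 0.004]
force: [-0.8, -0.2, -0.3]
finger_gap: 0.443
```

Run:
```python
from h import *
st(); print(go([.6112,-.0912,.054],.187));snap("wrist","w15")
```

```text
t18.1 tcp [612.3 -89.8  86.5] yaw_y 0.192 x_yaw 1.763 zaxis [ 0.005 -0.007 -1.   ] F [-0.8 -0.2 -0.3] gap 0.443 q [-0.32  0.7   1.57 -0.01  0.87 -0.51]
[[-0.9, -1.5, 32.5], [0.004, 0.008, 0.005]]
```

Request:
servo_tool:
  motion:
    - [-1,-2,14,0,0.008,0,-0.4]
    - [0,0,14,0,0,0,-0.4]
    - [0,0,4,0,0,0,-0.4]
    - [0,0,0,0,0,0,-0.4]

```text
t: 18.43
tcp_pos: [0.612, -0.0939, 0.0569]
tool_rot: [0.637, 0.771, 0.003, 0.004]
force: [-0.2, 0.2, -0.1]
finger_gap: 0.442
```

Run:
```python
from h import *
st(); print(go([.6112,-.0912,.054],.187));snap("wrist","w16")
```

```text
t18.4 tcp [612.  -93.9  56.9] yaw_y 0.190 x_yaw 1.761 zaxis [ 0.009 -0.001 -1.   ] F [-0.2  0.2 -0.1] gap 0.442 q [-0.33  0.75  1.58  0.    0.81 -0.53]
[[2.8, -0.3, 2.9], [0.009, 0.002, 0.003]]
```

Request:
servo_tool:
  motion:
    - [3,0,0,0,0,0,-0.4]
    - [0,0,4,0,0,0,-0.4]
    - [0,0,0,0,0,0,-0.4]
    - [0,0,0,0,0,0,0]
    - [0,0,0,0,0,0,0.3]
    - [0,0,0,0,0,0,0.3]
    - [0,0,0,0,0,0,0.3]
    - [0,0,-25,0,0,0,0.3]
    - [0,0,-35,0,0,0,0.3]
    - [0,0,-35,0,0,0,0.3]
    - [0,0,-35,0,0,0,0.3]

```text
t: 19.4
tcp_pos: [0.6059, -0.0895, 0.1812]
tool_rot: [0.637, 0.771, -0.0, -0.004]
force: [1.4, -0.8, -0.0]
finger_gap: 0.654
```

Run:
```python
from h import *
st(); snap("wrist","w17"); d=snap("top","t17")
cv2.imwrite("pics/t17c.png",cv2.resize(d["frame"][140:300,390:560],None,fx=4.5,fy=3.75,interpolation=cv2.INTER_CUBIC)[:,:,::-1])
```

```text
t19.4 tcp [605.9 -89.5 181.2] yaw_y 0.190 x_yaw 1.760 zaxis [-0.006  0.004 -1.   ] F [ 1.4 -0.8 -0. ] gap 0.654 q [-0.33  0.57  1.51  0.    1.07 -0.52]
```

Run:
```python
from h import *
d=snap("top")
hsv=cv2.cvtColor(d["frame"],cv2.COLOR_RGB2HSV)
m=cv2.inRange(hsv,(0,100,40),(14,255,255)); m[:, :400]=0; m[:150]=0; m[290:]=0
n,l,s,c=cv2.connectedComponentsWithStats(m)
for i in range(1,n):
    if s[i,4]>30:
        ys,xs=np.nonzero(l==i); W=onz(d,np.c_[xs,ys],.006)[:,:2]
        mu=W.mean(0);u,sv,vt=np.linalg.svd(W-mu);a=vt[0]*np.sign(vt[0][0]);t=(W-mu)@a
        print(s[i].tolist(),"mid",mu.round(4),"ang %.3f"%np.arctan2(a[1],a[0]),"ext",t.min().round(3),t.max().round(3))
print(go([.55,-.28,.2],1.57))
```

```text
[607, 150, 32, 3, 69] mid [ 0.6928 -0.7109] ang -1.549 ext -0.033 0.036
[572, 153, 42, 137, 2425] mid [ 0.5302 -0.6412] ang 0.070 ext -0.145 0.154
[458, 180, 10, 46, 203] mid [ 0.5731 -0.3583] ang -0.162 ext -0.05 0.052
[424, 188, 5, 47, 192] mid [ 0.5549 -0.2779] ang -0.026 ext -0.052 0.05
[517, 224, 22, 22, 316] mid [ 0.5043 -0.4963] ang 0.132 ext -0.023 0.023
[463, 257, 9, 19, 133] mid [ 0.4349 -0.3663] ang 0.106 ext -0.02 0.02
[[-175.0, -93.6, -16.3], [0.004, 0.003, -1.38]]
```

Request:
servo_tool:
  motion:
    - [-30,-13,0,0,0,0,1]
    - [-32,-13,0,0,0,0,1]
    - [-32,-13,0,0,0,0,1]
    - [-32,-13,0,0,0,0,1]
    - [-32,-13,0,0,0,0,1]
    - [-20,-8,0,0,0,-0.11,1]
    - [0,0,5,0,0,-0.12,1]
    - [0,0,5,0,0,-0.12,1]
    - [0,0,5,0,0,-0.12,1]
    - [0,0,5,0,0,-0.12,1]
    - [0,0,5,0,0,-0.12,1]
    - [0,0,5,0,0,-0.12,1]

```text
t: 20.55
tcp_pos: [0.5597, -0.2826, 0.1351]
tool_rot: [0.254, 0.967, 0.006, -0.011]
force: [0.5, -0.5, 0.3]
finger_gap: 0.998
```

Request:
servo_tool:
  motion:
    - [0,0,5,0,0,-0.12,1]
    - [0,0,5,0,0,-0.12,1]
    - [0,0,5,0,0,-0.12,1]
    - [0,0,5,0,0,-0.12,1]
    - [0,0,0,0,0,-0.12,1]
    - [0,0,0,0,0,-0.05,1]
    - [0,0,0,0,0,0,1]

```text
t: 21.13
tcp_pos: [0.5502, -0.2761, 0.0991]
tool_rot: [-0.084, 0.996, 0.018, -0.019]
force: [-0.2, 0.9, -0.0]
finger_gap: 1.002
```

```bash
cat >> h.py <<'E'
def red(d,z=.006,lo=(0,100,40),hi=(14,255,255),mn=200):
    hsv=cv2.cvtColor(d["frame"],cv2.COLOR_RGB2HSV)
    m=cv2.inRange(hsv,lo,hi)
    n,l,s,c=cv2.connectedComponentsWithStats(m)
    for i in range(1,n):
        if s[i,4]>mn:
            ys,xs=np.nonzero(l==i); W=onz(d,np.c_[xs,ys],z)[:,:2]
            mu=W.mean(0);u,sv,vt=np.linalg.svd(W-mu,full_matrices=False);a=vt[0]*np.sign(vt[0][0]);t=(W-mu)@a
            print(s[i].tolist(),"mid",mu.round(4),"ang %.3f"%np.arctan2(a[1],a[0]),"ext",t.min().round(3),t.max().round(3))
E
python3 - <<'E'
from h import *
st(); d=snap("wrist","w18");red(d); print(go([.567,-.278,.1],1.545))
E
```

```text
t21.1 tcp [ 550.2 -276.1   99.1] yaw_y 1.738 x_yaw -2.973 zaxis [-0.041  0.034 -0.999] F [-0.2  0.9 -0. ] gap 1.002 q [-0.65  0.7   1.52  0.    0.97 -2.39]
[170, 0, 32, 63, 1794] mid [ 0.4364 -0.3649] ang 0.094 ext -0.015 0.016
[0, 74, 27, 75, 782] mid [ 0.4962 -0.4578] ang 0.018 ext -0.019 0.022
[290, 170, 42, 153, 2437] mid [ 0.5496 -0.2767] ang -0.019 ext -0.049 0.056
[157, 182, 52, 146, 2386] mid [ 0.5672 -0.3569] ang -0.164 ext -0.048 0.057
[486, 218, 154, 172, 15895] mid [ 0.5527 -0.1031] ang -0.302 ext -0.065 0.071
[558, 375, 81, 42, 343] mid [ 0.627  -0.0426] ang 1.343 ext -0.032 0.043
[513, 457, 44, 23, 689] mid [ 0.7074 -0.069 ] ang 1.435 ext -0.016 0.022
[[-16.4, -4.8, -1.8], [0.037, -0.039, 0.192]]
```

Request:
servo_tool:
  motion:
    - [0,0,0,0.037,-0.039,0.11,0.4]
    - [0,0,0,0,0,0.09,0.4]
    - [-16,-1,0,0,0,0,0.4]
    - [0,0,25,0,0,0,0.4]
    - [0,0,30,0,0,0,0.4]
    - [0,0,10,0,0,0,0.4]
    - [0,0,0,0,0,0,0.4]

```text
t: 21.77
tcp_pos: [0.5651, -0.2766, 0.0289]
tool_rot: [0.028, 1.0, 0.001, 0.0]
force: [-0.4, -0.5, 0.7]
finger_gap: 0.698
```

Run:
```python
from h import *
st(); d=snap("wrist","w19");red(d); print(go([.566,-.277,.004],1.548))
```

```text
t21.8 tcp [ 565.1 -276.6   28.9] yaw_y 1.515 x_yaw 3.086 zaxis [ 0.001  0.002 -1.   ] F [-0.4 -0.5  0.7] gap 0.698 q [-0.63  0.8   1.55  0.    0.79 -2.15]
[39, 0, 62, 33, 1548] mid [ 0.4455 -0.3649] ang 1.488 ext -0.011 0.011
[54, 39, 51, 12, 265] mid [ 0.4559 -0.3634] ang 1.551 ext -0.01 0.01
[299, 148, 29, 215, 4815] mid [ 0.5481 -0.2766] ang -0.020 ext -0.048 0.058
[585, 152, 55, 303, 10867] mid [ 0.5864 -0.1314] ang 0.216 ext -0.077 0.094
[135, 202, 27, 169, 3772] mid [ 0.56   -0.3558] ang -0.164 ext -0.041 0.047
[[-0.9, -0.4, 25.5], [0.002, 0.001, -0.033]]
```

Request:
servo_tool:
  motion:
    - [-1,0,14,0,0,-0.03,0.4]
    - [0,0,8,0,0,0,0]
    - [0,0,2,0,0,0,-0.3]
    - [0,0,0,0,0,0,-1]
    - [0,0,0,0,0,0,-1]
    - [0,0,0,0,0,0,-1]
    - [0,0,0,0,0,0,-1]
    - [0,0,0,0,0,0,-1]
    - [0,0,0,0,0,0,-1]
  grip_force: 40

```text
t: 22.57
tcp_pos: [0.5691, -0.279, 0.0116]
tool_rot: [0.015, 1.0, -0.002, 0.004]
force: [-0.7, 0.6, -0.3]
finger_gap: 0.081
```

Run:
```python
from h import *
st(); d=snap("wrist","w20")
```

```text
t22.6 tcp [ 569.1 -279.    11.6] yaw_y 1.541 x_yaw 3.112 zaxis [ 0.008 -0.003 -1.   ] F [-0.7  0.6 -0.3] gap 0.081 q [-0.63  0.83  1.55  0.    0.75 -2.18]
```

Request:
servo_tool:
  motion:
    - [0,0,0,0,0,0,-0.4]
    - [0,0,0,0,0,0,-0.4]
    - [0,0,6,0,0,0,-0.4]
    - [0,0,4,0,0,0,-0.4]
    - [0,0,0,0,0,0,-0.4]

```text
t: 23.03
tcp_pos: [0.5696, -0.2794, 0.0015]
tool_rot: [0.015, 1.0, -0.002, 0.005]
force: [-0.6, -0.2, -0.2]
finger_gap: 0.299
```

Run:
```python
from h import *
st(); d=snap("wrist"); red(d)
```

```text
t23.0 tcp [ 569.6 -279.4    1.5] yaw_y 1.541 x_yaw 3.112 zaxis [ 0.01  -0.004 -1.   ] F [-0.6 -0.2 -0.2] gap 0.299 q [-0.63  0.85  1.55  0.    0.73 -2.18]
[7, 0, 66, 11, 314] mid [ 0.4556 -0.3638] ang 1.505 ext -0.01 0.01
[302, 144, 30, 251, 6658] mid [ 0.5486 -0.2785] ang -0.028 ext -0.047 0.059
[109, 201, 32, 188, 5049] mid [ 0.5567 -0.3553] ang -0.171 ext -0.038 0.047
```

Request:
servo_tool:
  motion:
    - [0,0,-1,0,0,0,-1]
    - [0,0,0,0,0,0,-1]
    - [0,0,0,0,0,0,-1]
    - [0,0,0,0,0,0,-1]
    - [0,0,0,0,0,0,-1]
  grip_force: 50

```text
t: 23.5
tcp_pos: [0.5696, -0.2793, 0.0025]
tool_rot: [0.015, 1.0, -0.002, 0.005]
force: [0.6, -1.0, -0.5]
finger_gap: 0.093
```

Run:
```python
from h import *
st()
```

```text
t23.5 tcp [ 569.6 -279.3    2.5] yaw_y 1.541 x_yaw 3.112 zaxis [ 0.009 -0.004 -1.   ] F [ 0.6 -1.  -0.5] gap 0.093 q [-0.63  0.84  1.55  0.    0.74 -2.18]
```

Request:
servo_tool:
  motion:
    - [0,0,-15,0,0,0,-1]
    - [0,0,-30,0,0,0,-1]
    - [0,0,-30,0,0,0,-1]
    - [0,0,-25,0,0,0.06,-1]
    - [0,0,-5,0,0,0.12,-1]
    - [0,0,0,0,0,0.12,-1]
    - [0,0,0,0,0,0.12,-1]
    - [0,0,0,0,0,0.12,-1]
    - [0,0,0,0,0,0.12,-1]
    - [0,0,0,0,0,0.12,-1]
    - [0,0,0,0,0,0.12,-1]
    - [0,0,0,0,0,0.12,-1]

```text
t: 24.5
tcp_pos: [0.5677, -0.2782, 0.1123]
tool_rot: [0.519, 0.855, 0.001, 0.004]
force: [0.6, 0.1, -1.0]
finger_gap: 0.095
```

Request:
servo_tool:
  motion:
    - [0,0,0,0,0,0.12,-1]
    - [0,0,0,0,0,0.12,-1]
    - [0,0,0,0,0,0.12,-1]
    - [0,0,0,0,0,0.07,-1]
    - [0,0,0,0,0,0,-1]

```text
t: 24.92
tcp_pos: [0.5669, -0.2776, 0.1119]
tool_rot: [0.697, 0.717, 0.002, 0.003]
force: [-0.2, -0.2, -0.4]
finger_gap: 0.098
```

Run:
```python
from h import *
st(); d=snap("wrist","w21"); print(go([.5527,-.0372,.11],.185))
```

```text
t24.9 tcp [ 566.9 -277.6  111.9] yaw_y 0.029 x_yaw 1.599 zaxis [ 0.007 -0.002 -1.   ] F [-0.2 -0.2 -0.4] gap 0.098 q [-0.63  0.68  1.52  0.    0.93 -0.66]
[[240.7, -6.7, 1.3], [0.007, 0.003, -0.154]]
```

Request:
servo_tool:
  motion:
    - [0,0,0,0,0,-0.08,-1]
    - [0,0,0,0,0,-0.075,-1]
    - [28,3,0,0,0,0,-1]
    - [30,4,0,0,0,0,-1]
    - [30,4,0,0,0,0,-1]
    - [30,4,0,0,0,0,-1]
    - [30,4,0,0,0,0,-1]
    - [30,4,0,0,0,0,-1]
    - [30,4,0,0,0,0,-1]
    - [25,3,0,0,0,0,-1]
    - [0,0,0,0,0,0,-1]

```text
t: 25.88
tcp_pos: [0.5488, -0.0383, 0.1103]
tool_rot: [0.628, 0.778, 0.001, 0.006]
force: [-0.2, 0.2, -0.2]
finger_gap: 0.094
```

Run:
```python
from h import *
st(); d=snap("wrist","w22"); print(go([.5527,-.0372,.08],.185))
```

```text
t25.9 tcp [548.8 -38.3 110.3] yaw_y 0.212 x_yaw 1.783 zaxis [ 0.011 -0.006 -1.   ] F [-0.2  0.2 -0.2] gap 0.094 q [-0.27  0.6   1.74 -0.    0.8  -0.48]
[[2.5, 3.3, 30.4], [0.011, 0.01, 0.026]]
```

Request:
servo_tool:
  motion:
    - [2,4,0,0.01,0.01,0.026,-1]
    - [0,0,20,0,0,0,-1]
    - [0,0,20,0,0,0,-1]
    - [0,0,5,0,0,0,-1]
    - [0,0,0,0,0,0,-1]

```text
t: 26.35
tcp_pos: [0.5591, -0.0417, 0.0661]
tool_rot: [0.64, 0.768, 0.002, 0.004]
force: [-0.6, 0.6, -0.5]
finger_gap: 0.092
```

Run:
```python
from h import *
st(); d=snap("wrist","w23"); print(go([.5527,-.0372,.055],.185))
```

```text
t26.4 tcp [559.1 -41.7  66.1] yaw_y 0.182 x_yaw 1.753 zaxis [ 0.008 -0.002 -1.   ] F [-0.6  0.6 -0.5] gap 0.092 q [-0.27  0.68  1.73  0.    0.72 -0.46]
[[5.9, -5.8, 11.5], [0.008, 0.004, -0.003]]
```

Request:
servo_tool:
  motion:
    - [6,-6,0,0,0,0,-1]
    - [0,-1,9,0,0,0,-1]
    - [0,0,3,0,0,0,-1]
    - [0,0,0,0,0,0,-1]

```text
t: 26.73
tcp_pos: [0.5526, -0.0391, 0.0558]
tool_rot: [0.641, 0.767, 0.003, 0.006]
force: [-0.1, -0.2, -0.1]
finger_gap: 0.095
```

Run:
```python
from h import *
st(); d=snap("wrist","w24"); print(go([.5527,-.0372,.055],.185))
```

```text
t26.7 tcp [552.6 -39.1  55.8] yaw_y 0.179 x_yaw 1.750 zaxis [ 0.013 -0.003 -1.   ] F [-0.1 -0.2 -0.1] gap 0.095 q [-0.27  0.69  1.75  0.    0.68 -0.45]
[[1.9, 0.3, 1.0], [0.012, 0.006, -0.006]]
```

Request:
servo_tool:
  motion:
    - [0,0,1,0,0,0,-0.8]
    - [0,0,0,0,0,0,-0.6]
    - [0,0,0,0,0,0,-0.5]
    - [0,0,0,0,0,0,-0.5]
    - [0,0,-20,0,0,0,-0.5]
    - [0,0,-30,0,0,0,-0.5]
    - [0,0,-30,0,0,0,-0.5]
    - [0,0,-20,0,0,0,0]

```text
t: 27.45
tcp_pos: [0.5487, -0.0378, 0.1542]
tool_rot: [0.641, 0.768, 0.001, 0.001]
force: [0.3, -0.0, 0.9]
finger_gap: 0.379
```

Run:
```python
from h import *
st(); d=snap("wrist","w25"); red(snap("top"),mn=100)
```

```text
t27.4 tcp [548.7 -37.8 154.2] yaw_y 0.179 x_yaw 1.750 zaxis [ 0.002 -0.    -1.   ] F [ 0.3 -0.   0.9] gap 0.379 q [-0.27  0.53  1.7   0.    0.91 -0.45]
[55, 22, 118, 91, 2162] mid [0.86   0.4123] ang -1.306 ext -0.124 0.115
[480, 41, 62, 27, 408] mid [ 0.9106 -0.4693] ang -1.329 ext -0.074 0.068
[604, 40, 36, 113, 3435] mid [ 0.8145 -0.7121] ang 0.015 ext -0.125 0.131
[463, 51, 20, 19, 121] mid [ 0.8948 -0.3809] ang -0.704 ext -0.027 0.026
[445, 60, 41, 30, 235] mid [ 0.85   -0.3572] ang 1.319 ext -0.054 0.042
[225, 100, 135, 94, 2782] mid [0.7355 0.0302] ang -1.230 ext -0.133 0.165
[325, 153, 315, 327, 21491] mid [ 0.1243 -0.4802] ang -0.960 ext -0.389 0.478
[341, 175, 29, 56, 633] mid [ 0.5502 -0.1283] ang -0.232 ext -0.047 0.082
[458, 180, 11, 46, 208] mid [ 0.5748 -0.3586] ang -0.159 ext -0.052 0.05
[517, 224, 22, 21, 312] mid [ 0.5045 -0.4963] ang 0.152 ext -0.022 0.023
[463, 257, 9, 18, 129] mid [ 0.4355 -0.3663] ang 0.123 ext -0.019 0.019
[0, 455, 16, 25, 281] mid [-0.0062  0.6142] ang 0.326 ext -0.026 0.032
```

Request:
servo_tool:
  motion:
    - [-30,-2,0,0,0,0,0.4]
    - [-32,-2,0,0,0,0,0.4]
    - [-32,-2,0,0,0,0,0.4]
    - [-32,-2,0,0,0,0,0.4]
    - [-32,-2,0,0,0,0,0.4]
    - [-32,-2,0,0,0,0,0.4]
    - [-32,-2,0,0,0,0,0.4]
    - [-32,-2,0,0,0,0,0.4]
    - [-32,-2,0,0,0,0,0.4]
    - [-28,-2,0,0,0,-0.08,0.4]
    - [0,0,6,0,0,-0.12,0.4]
    - [0,0,6,0,0,-0.12,0.4]

```text
t: 28.55
tcp_pos: [0.5847, -0.3625, 0.134]
tool_rot: [0.503, 0.864, 0.001, -0.0]
force: [0.5, 0.5, -0.5]
finger_gap: 0.703
```

Request:
servo_tool:
  motion:
    - [0,0,6,0,0,-0.12,0.4]
    - [0,0,6,0,0,-0.12,0.4]
    - [0,0,6,0,0,-0.12,0.4]
    - [0,0,6,0,0,-0.12,0.4]
    - [0,0,6,0,0,-0.12,0.4]
    - [0,0,6,0,0,-0.12,0.4]
    - [0,0,0,0,0,-0.1,0.4]
    - [0,0,0,0,0,0,0.4]

```text
t: 29.22
tcp_pos: [0.5785, -0.3612, 0.0826]
tool_rot: [0.098, 0.995, 0.006, -0.007]
force: [0.7, 0.0, 0.3]
finger_gap: 0.702
```

Run:
```python
from h import *
st(); d=snap("wrist","w26");red(d); print(go([.586,-.361,.06],1.41))
```

```text
t29.2 tcp [ 578.5 -361.2   82.6] yaw_y 1.374 x_yaw 2.945 zaxis [-0.013  0.014 -1.   ] F [0.7 0.  0.3] gap 0.702 q [-0.72  0.78  1.37  0.    1.   -2.1 ]
[241, 0, 35, 26, 643] mid [ 0.445  -0.3643] ang 1.355 ext -0.008 0.009
[0, 109, 80, 116, 7384] mid [ 0.4981 -0.5076] ang -0.522 ext -0.03 0.039
[88, 115, 42, 80, 503] mid [ 0.4978 -0.4576] ang -0.041 ext -0.021 0.023
[307, 153, 22, 168, 2869] mid [ 0.5686 -0.3572] ang -0.160 ext -0.049 0.057
[[-8.1, 1.1, 22.2], [0.012, -0.016, -0.04]]
```

Request:
servo_tool:
  motion:
    - [-7,1,0,0.012,-0.016,-0.036,0.2]
    - [0,0,25,0,0,0,0.2]
    - [0,0,25,0,0,0,0]
    - [0,0,10,0,0,0,0]
    - [0,0,0,0,0,0,0]

```text
t: 29.68
tcp_pos: [0.5862, -0.3618, 0.02]
tool_rot: [0.088, 0.996, -0.001, 0.001]
force: [-0.3, 0.5, -0.2]
finger_gap: 0.497
```

Run:
```python
from h import *
st(); d=snap("wrist","w27");red(d); print(go([.585,-.360,.003],1.41))
```

```text
t29.7 tcp [ 586.2 -361.8   20. ] yaw_y 1.395 x_yaw 2.965 zaxis [ 0.002 -0.002 -1.   ] F [-0.3  0.5 -0.2] gap 0.497 q [-0.71  0.87  1.39 -0.    0.88 -2.11]
[0, 83, 59, 117, 1770] mid [ 0.4989 -0.4584] ang -0.122 ext -0.021 0.024
[306, 144, 27, 226, 5309] mid [ 0.5674 -0.3571] ang -0.160 ext -0.048 0.058
[[1.8, 1.7, 17.7], [-0.002, 0.003, -0.015]]
```

Request:
servo_tool:
  motion:
    - [1,2,10,0,0,-0.015,0]
    - [0,0,6,0,0,0,-0.4]
    - [0,0,2,0,0,0,-0.4]
    - [0,0,0,0,0,0,-0.4]

```text
t: 30.07
tcp_pos: [0.5873, -0.361, 0.0042]
tool_rot: [0.081, 0.997, -0.002, 0.003]
force: [-0.2, 1.1, -0.1]
finger_gap: 0.295
```

Run:
```python
from h import *
st()
```

```text
t30.1 tcp [ 587.3 -361.     4.2] yaw_y 1.409 x_yaw 2.980 zaxis [ 0.006 -0.005 -1.   ] F [-0.2  1.1 -0.1] gap 0.295 q [-0.71  0.89  1.4  -0.    0.85 -2.12]
```

Request:
servo_tool:
  motion:
    - [0,0,1,0,0,0,-1]
    - [0,0,0.5,0,0,0,-1]
    - [0,0,0,0,0,0,-1]
    - [0,0,0,0,0,0,-1]
    - [0,0,0,0,0,0,-1]
  grip_force: 50

```text
t: 30.48
tcp_pos: [0.5886, -0.3622, 0.005]
tool_rot: [0.081, 0.997, -0.004, 0.005]
force: [-0.1, -0.0, -0.3]
finger_gap: 0.095
```

Run:
```python
from h import *
st(); snap("wrist","w28");
```

```text
t30.5 tcp [ 588.6 -362.2    5. ] yaw_y 1.409 x_yaw 2.980 zaxis [ 0.009 -0.008 -1.   ] F [-0.1 -0.  -0.3] gap 0.095 q [-0.71  0.89  1.39 -0.    0.85 -2.12]
```

Request:
servo_tool:
  motion:
    - [0,0,-15,0,0,0,-1]
    - [0,0,-30,0,0,0,-1]
    - [0,0,-30,0,0,0.06,-1]
    - [0,0,-30,0,0,0.12,-1]
    - [0,0,-5,0,0,0.12,-1]
    - [0,0,0,0,0,0.12,-1]
    - [0,0,0,0,0,0.12,-1]
    - [0,0,0,0,0,0.12,-1]
    - [0,0,0,0,0,0.12,-1]
    - [0,0,0,0,0,0.12,-1]
    - [0,0,0,0,0,0.1,-1]
    - [0,0,0,0,0,0,-1]

```text
t: 31.53
tcp_pos: [0.5889, -0.3622, 0.135]
tool_rot: [0.567, 0.824, -0.001, 0.011]
force: [0.7, -0.4, 0.2]
finger_gap: 0.092
```

Run:
```python
from h import *
st(); print(go([.5342,-.0305,.11],.185))
```

```text
t31.5 tcp [ 588.9 -362.2  135. ] yaw_y 0.366 x_yaw 1.936 zaxis [ 0.017 -0.015 -1.   ] F [ 0.7 -0.4  0.2] gap 0.092 q [-0.71  0.71  1.35 -0.    1.05 -1.08]
[[329.8, 67.2, 19.1], [0.012, 0.019, 0.18]]
```

Request:
servo_tool:
  motion:
    - [0,0,0,0.012,0.019,0.09,-1]
    - [0,0,0,0,0,0.09,-1]
    - [30,1,0,0,0,0,-1]
    - [33,1,0,0,0,0,-1]
    - [33,1,0,0,0,0,-1]
    - [33,1,0,0,0,0,-1]
    - [33,1,0,0,0,0,-1]
    - [33,1,0,0,0,0,-1]
    - [33,1,0,0,0,0,-1]
    - [33,0,0,0,0,0,-1]
    - [33,0,0,0,0,0,-1]
    - [15,0,0,0,0,0,-1]

```text
t: 32.53
tcp_pos: [0.537, -0.0537, 0.1429]
tool_rot: [0.633, 0.774, -0.0, 0.009]
force: [0.4, 0.3, 0.1]
finger_gap: 0.094
```

Run:
```python
from h import *
st(); print(go([.5342,-.0305,.08],.185))
```

```text
t32.5 tcp [537.  -53.7 142.9] yaw_y 0.201 x_yaw 1.772 zaxis [ 0.014 -0.012 -1.   ] F [0.4 0.3 0.1] gap 0.094 q [-0.3   0.53  1.74 -0.01  0.85 -0.5 ]
[[24.2, 1.2, 62.6], [0.011, 0.014, 0.016]]
```

Request:
servo_tool:
  motion:
    - [22,1,10,0.01,0.014,0.015,-1]
    - [2,0,25,0,0,0,-1]
    - [0,-1,25,0,0,0,-1]
    - [0,0,0,0,0,0,-1]
    - [0,0,0,0,0,0,-1]

```text
t: 32.95
tcp_pos: [0.5333, -0.0235, 0.0871]
tool_rot: [0.63, 0.776, 0.002, 0.004]
force: [1.3, -0.7, -0.2]
finger_gap: 0.092
```

Run:
```python
from h import *
st(); print(go([.5342,-.0305,.058],.185)); snap("wrist","w29")
```

```text
t33.0 tcp [533.3 -23.5  87.1] yaw_y 0.207 x_yaw 1.778 zaxis [ 0.009 -0.001 -1.   ] F [ 1.3 -0.7 -0.2] gap 0.092 q [-0.25  0.62  1.79  0.    0.72 -0.46]
[[-6.9, -0.8, 29.1], [0.009, 0.003, 0.022]]
```

Request:
servo_tool:
  motion:
    - [-6,-1,10,0.009,0,0.022,-1]
    - [0,-1,14,0,0,0,-1]
    - [0,0,3,0,0,0,-1]
    - [0,0,0,0,0,0,-1]

```text
t: 33.33
tcp_pos: [0.5368, -0.0337, 0.0634]
tool_rot: [0.64, 0.768, 0.0, 0.005]
force: [-0.6, -0.4, 1.0]
finger_gap: 0.094
```

Run:
```python
from h import *
st(); print(go([.5342,-.0305,.056],.185)); snap("wrist","w30")
```

```text
t33.3 tcp [536.8 -33.7  63.4] yaw_y 0.182 x_yaw 1.752 zaxis [ 0.009 -0.006 -1.   ] F [-0.6 -0.4  1. ] gap 0.094 q [-0.27  0.67  1.79 -0.01  0.67 -0.45]
[[3.6, -2.1, 7.3], [0.008, 0.008, -0.004]]
```

Request:
servo_tool:
  motion:
    - [2,-2.5,0,0,0,0,-1]
    - [0,-0.5,6,0,0,0,-1]
    - [0,0,1.5,0,0,0,-1]
    - [0,0,0,0,0,0,-1]

```text
t: 33.72
tcp_pos: [0.5348, -0.0333, 0.0575]
tool_rot: [0.641, 0.768, 0.001, 0.007]
force: [-0.9, -0.9, -0.1]
finger_gap: 0.093
```

Run:
```python
from h import *
st(); print(go([.5342,-.0305,.056],.185)); d=snap("wrist"); cv2.imwrite("pics/w31.png",d["frame"][120:400,180:440,::-1])
```

```text
t33.7 tcp [534.8 -33.3  57.5] yaw_y 0.180 x_yaw 1.751 zaxis [ 0.013 -0.007 -1.   ] F [-0.9 -0.9 -0.1] gap 0.093 q [-0.27  0.68  1.8  -0.01  0.65 -0.44]
[[2.9, -0.1, 1.5], [0.011, 0.01, -0.005]]
```

Request:
servo_tool:
  motion:
    - [0,0,0.5,0,0,0,-0.8]
    - [0,0,0,0,0,0,-0.7]
    - [0,0,0,0,0,0,-0.6]
    - [0,0,0,0,0,0,-0.6]
    - [0,0,-20,0,0,0,-0.6]
    - [0,0,-30,0,0,0,-0.6]
    - [0,0,-30,0,0,0,-0.6]
    - [0,0,-30,0,0,0,-0.6]
    - [0,0,0,0,0,0,-0.6]

```text
t: 34.52
tcp_pos: [0.5324, -0.0319, 0.1694]
tool_rot: [0.64, 0.768, -0.0, 0.004]
force: [-0.2, 0.1, -0.6]
finger_gap: 0.203
```

Run:
```python
from h import *
st(); snap("wrist","w32"); snap("top","t32"); snap("side","s32")
```

```text
t34.5 tcp [532.4 -31.9 169.4] yaw_y 0.181 x_yaw 1.752 zaxis [ 0.007 -0.006 -1.   ] F [-0.2  0.1 -0.6] gap 0.203 q [-0.27  0.49  1.73 -0.    0.92 -0.45]
```

```bash
cat >> h.py <<'E'
CX,CY,CA=.5691,-.0137,.187
def cw(l):
    l=np.atleast_2d(l).astype(float);c,s=np.cos(CA),np.sin(CA)
    return np.c_[CX+c*l[:,0]-s*l[:,1],CY+s*l[:,0]+c*l[:,1],l[:,2]]
def lidp(u,w,y,th):
    "u: distance from hinge to front, w: out; local coords"
    return [.075-u*np.cos(th)+w*np.sin(th), y, .052+u*np.sin(th)+w*np.cos(th)]
E
python3 - <<'E'
from h import *
d=snap("top");f=d["frame"].copy()
for th,col in [(1.9,(0,255,0)),(1.75,(0,0,255))]:
    P=[lidp(.15,0,-.125,th),lidp(.15,0,.125,th),lidp(.15,.038,.125,th),lidp(.15,.038,-.125,th)]
    p=proj(d,cw(P)); print(th,p.round(1).tolist(),cw(P).round(3).tolist())
    cv2.polylines(f,[p.round().astype(int)],True,col,1)
cv2.imwrite("pics/t33.png",cv2.resize(f[70:240,200:390],None,fx=4,fy=3.5,interpolation=cv2.INTER_CUBIC)[:,:,::-1])
s=snap("side");f=s["frame"].copy()
th=1.9;P=[lidp(.15,0,-.125,th),lidp(.15,0,.125,th),lidp(.15,.038,.125,th),lidp(.15,.038,-.125,th)]
cv2.polylines(f,[proj(s,cw(P)).round().astype(int)],True,(0,255,0),1)
cv2.imwrite("pics/s33.png",cv2.resize(f[150:310,290:490],None,fx=4,fy=3.7,interpolation=cv2.INTER_CUBIC)[:,:,::-1])
E
```

```text
1.9 [[357.3, 110.6], [224.1, 134.0], [222.2, 117.3], [353.4, 94.4]] [[0.714, -0.114, 0.194], [0.667, 0.132, 0.194], [0.703, 0.139, 0.182], [0.749, -0.107, 0.182]]
1.75 [[359.7, 121.0], [225.5, 144.6], [222.9, 126.0], [355.7, 102.7]] [[0.692, -0.118, 0.2], [0.646, 0.128, 0.2], [0.683, 0.135, 0.193], [0.729, -0.111, 0.193]]
```

Request:
servo_tool:
  motion:
    - [0,0,-20,0,0,-0.12,-1]
    - [0,0,-20,0,0,-0.12,-1]
    - [0,0,-20,0,0,-0.12,-1]
    - [0,0,-20,0,0,-0.12,-1]
    - [0,0,-20,0,0,-0.12,-1]
    - [0,0,-20,0,0,-0.12,-1]
    - [0,0,-5,0,0,-0.12,-1]
    - [0,0,0,0,0,-0.12,-1]
    - [0,0,0,0,0,-0.12,-1]
    - [0,0,0,0,0,-0.12,-1]
    - [0,0,0,0,0,-0.12,-1]
    - [0,0,0,0,0,-0.12,-1]

```text
t: 35.77
tcp_pos: [0.5205, -0.029, 0.2729]
tool_rot: [-0.053, 0.998, 0.006, -0.024]
force: [0.6, -0.2, 0.2]
finger_gap: -0.001
```

Run:
```python
from h import *
st(); print(go([.7603,-.0282,.29],1.757))
```

```text
t35.8 tcp [520.5 -29.  272.9] yaw_y 1.677 x_yaw -3.035 zaxis [-0.049  0.01  -0.999] F [ 0.6 -0.2  0.2] gap -0.001 q [-0.27  0.36  1.61 -0.    1.23 -1.94]
[[-237.4, -24.4, -28.9], [0.017, -0.048, -0.08]]
```

Request:
servo_tool:
  motion:
    - [0,0,-10,0.017,-0.048,-0.08,-1]
    - [-25,-5,-5,0,0,0,-1]
    - [-30,-6,0,0,0,0,-1]
    - [-30,-6,0,0,0,0,-1]
    - [-30,-6,0,0,0,0,-1]
    - [-30,-6,0,0,0,0,-1]
    - [-30,-6,0,0,0,0,-1]
    - [-30,-6,0,0,0,0,-1]
    - [-25,-3,0,0,0,0,-1]
    - [0,0,0,0,0,0,-1]
    - [0,0,0,0,0,0,-1]

```text
t: 36.68
tcp_pos: [0.7513, -0.0249, 0.2525]
tool_rot: [-0.097, 0.995, 0.008, -0.024]
force: [-0.0, -0.3, 0.4]
finger_gap: -0.002
```

Run:
```python
from h import *
st(); print(go([.7603,-.0282,.16],1.757)); snap("wrist","w34"); snap("side","s34")
```

```text
t36.7 tcp [751.3 -24.9 252.5] yaw_y 1.765 x_yaw -2.947 zaxis [-0.05   0.011 -0.999] F [-0.  -0.3  0.4] gap -0.002 q [-0.18  0.72  0.99  0.    1.48 -1.95]
[[-12.5, -6.8, 91.9], [0.02, -0.047, 0.008]]
```

Request:
servo_tool:
  motion:
    - [-5,-3,0,0.02,-0.047,0,-1]
    - [-5,-3,20,0,0,0,-1]
    - [0,0,30,0,0,0,-1]
    - [0,0,30,0,0,0,-1]
    - [0,0,5,0,0,0,-1]
    - [0,0,0,0,0,0,-1]

```text
t: 37.28
tcp_pos: [0.7559, -0.0293, 0.1688]
tool_rot: [-0.096, 0.995, -0.0, 0.0]
force: [0.4, -0.6, 0.7]
finger_gap: -0.0
```

```bash
cat >> h.py <<'E'
def loc():
    s=manip.sense();d=s["tcp_pos"][:2]-[CX,CY];c,si=np.cos(CA),np.sin(CA)
    print("case-local TCP mm",((c*d[0]+si*d[1])*1000).round(1),((-si*d[0]+c*d[1])*1000).round(1),(s["tcp_pos"][2]*1000).round(1))
E
python3 - <<'E'
from h import *
st(); loc(); print(go([.7603,-.0282,.16],1.757)); snap("wrist","w35");
E
```

```text
t37.3 tcp [755.9 -29.3 168.8] yaw_y 1.764 x_yaw -2.949 zaxis [ 0.001 -0.    -1.   ] F [ 0.4 -0.6  0.7] gap -0.000 q [-0.19  0.77  1.11 -0.    1.26 -1.95]
case-local TCP mm 180.7 -50.1 168.8
[[-4.5, 0.2, 8.8], [-0.0, 0.001, 0.007]]
```

Request:
servo_tool:
  motion:
    - [8,0,3,0,0,0,-1]
    - [8,0,3,0,0,0,-1]
    - [10,0,0,0,0,0,-1]
    - [10,0,0,0,0,0,-1]
    - [10,0,0,0,0,0,-1]
    - [10,0,0,0,0,0,-1]

```text
t: 37.83
tcp_pos: [0.7118, -0.0387, 0.1784]
tool_rot: [-0.096, 0.995, -0.002, 0.02]
force: [1.7, 0.7, -0.2]
finger_gap: -0.001
```

Run:
```python
from h import *
st(); loc(); snap("wrist","w36");
```

```text
t37.8 tcp [711.8 -38.7 178.4] yaw_y 1.763 x_yaw -2.949 zaxis [ 0.041  0.    -0.999] F [ 1.7  0.7 -0.2] gap -0.001 q [-0.21  0.69  1.27  0.01  1.14 -1.98]
case-local TCP mm 135.6 -51.1 178.4
```

Request:
servo_tool:
  motion:
    - [8,0,7,0,0.03,0,-1]
    - [8,0,6,0,0.01,0,-1]
    - [12,0,3,0,0,0,-1]
    - [12,0,3,0,0,0,-1]
    - [12,0,2,0,0,0,-1]
    - [12,0,2,0,0,0,-1]

```text
t: 38.38
tcp_pos: [0.6611, -0.0528, 0.1662]
tool_rot: [-0.096, 0.995, -0.009, 0.018]
force: [4.0, 0.9, 3.7]
finger_gap: 0.001
```

Run:
```python
from h import *
st(); loc(); snap("wrist","w37");
```

```text
t38.4 tcp [661.1 -52.8 166.2] yaw_y 1.763 x_yaw -2.949 zaxis [ 0.038 -0.014 -0.999] F [4.  0.9 3.7] gap 0.001 q [-0.25  0.64  1.42 -0.01  1.04 -2.01]
case-local TCP mm 83.2 -55.5 166.2
```

Request:
servo_tool:
  motion:
    - [-2,0,-18,0,0.03,0,-1]
    - [10,0,0,-0.01,0.02,0,-1]
    - [13,0,3,0,0,0,-1]
    - [13,0,4,0,0,0,-1]
    - [13,0,5,0,0,0,-1]
    - [13,0,6,0,0,0,-1]

```text
t: 38.93
tcp_pos: [0.596, -0.0653, 0.1658]
tool_rot: [-0.096, 0.995, -0.005, -0.013]
force: [2.2, -0.0, -0.0]
finger_gap: 0.003
```

Run:
```python
from h import *
st(); loc(); snap("side","s38"); snap("wrist","w38")
```

```text
t38.9 tcp [596.  -65.3 165.8] yaw_y 1.764 x_yaw -2.949 zaxis [-0.024 -0.013 -1.   ] F [ 2.2 -0.  -0. ] gap 0.003 q [-0.29  0.58  1.54 -0.02  1.04 -2.04]
case-local TCP mm 16.9 -55.7 165.8
```

Request:
servo_tool:
  motion:
    - [9,0,8,0.01,-0.02,0,-1]
    - [10,0,9,0,0,0,-1]
    - [10,0,10,0,0,0,-1]
    - [9,0,11,0,0,0,-1]
    - [8,0,12,0,0,0,-1]
    - [7,0,12,0,0,0,-1]

```text
t: 39.53
tcp_pos: [0.5424, -0.0776, 0.1031]
tool_rot: [-0.096, 0.995, -0.009, -0.004]
force: [0.3, 0.8, 0.6]
finger_gap: 0.002
```

Run:
```python
from h import *
st(); loc(); snap("wrist","w39")
```

```text
t39.5 tcp [542.4 -77.6 103.1] yaw_y 1.764 x_yaw -2.949 zaxis [-0.007 -0.019 -1.   ] F [0.3 0.8 0.6] gap 0.002 q [-0.33  0.61  1.73 -0.03  0.8  -2.08]
case-local TCP mm -38.2 -57.8 103.1
```

Request:
servo_tool:
  motion:
    - [2,0,8,0.02,-0.005,0,-1]
    - [2,0,8,0,0,0,-1]
    - [0,0,6,0,0,0,-1]
    - [0,0,5,0,0,0,-1]
    - [0,0,5,0,0,0,-1]

```text
t: 40.0
tcp_pos: [0.5362, -0.0782, 0.0898]
tool_rot: [-0.097, 0.995, -0.019, -0.004]
force: [-7.4, 2.3, 32.9]
finger_gap: -0.003
```

Run:
```python
from h import *
st(); loc(); snap("wrist","w40")
```

```text
t40.0 tcp [536.2 -78.2  89.8] yaw_y 1.765 x_yaw -2.948 zaxis [-0.005 -0.039 -0.999] F [-7.4  2.3 32.9] gap -0.003 q [-0.33  0.63  1.76 -0.06  0.75 -2.05]
case-local TCP mm -44.3 -57.3 89.8
```

Request:
servo_tool:
  motion:
    - [0,0,-10,0,0,0,-1]
    - [0,0,-25,0.03,0,0,-1]
    - [0,0,-25,0,0,0,-1]
    - [0,0,0,0,0,0,-1]

```text
t: 40.38
tcp_pos: [0.5369, -0.0755, 0.1546]
tool_rot: [-0.097, 0.995, -0.035, -0.005]
force: [0.3, -0.1, 0.8]
finger_gap: -0.001
```

Run:
```python
from h import *
st(); loc(); w=snap("wrist","w41"); s=snap("side")
cv2.imwrite("pics/s41.png",cv2.resize(s["frame"][200:320,290:440],None,fx=5,fy=5,interpolation=cv2.INTER_CUBIC)[:,:,::-1])
for th in [1.2,1.57,1.8,2.0,2.2]:
    P=[[-.077-.028*np.sin(th),0,.068-.028*np.cos(th)],[-.077-.038*np.sin(th),-.012,.068-.038*np.cos(th)],[-.077-.038*np.sin(th),.012,.068-.038*np.cos(th)]]
    print(th,proj(w,cw(P)).round(0).tolist(),((proj(s,cw(P))-[290,200])*5).round(0).tolist())
```

```text
t40.4 tcp [536.9 -75.5 154.6] yaw_y 1.766 x_yaw -2.947 zaxis [-0.002 -0.07  -0.998] F [ 0.3 -0.1  0.8] gap -0.001 q [-0.31  0.52  1.72 -0.09  0.88 -2.02]
case-local TCP mm -43.1 -54.7 154.6
1.2 [[418.0, 151.0], [398.0, 134.0], [438.0, 135.0]] [[95.0, 256.0], [81.0, 280.0], [67.0, 252.0]]
1.57 [[422.0, 148.0], [402.0, 130.0], [445.0, 131.0]] [[91.0, 236.0], [75.0, 253.0], [61.0, 225.0]]
1.8 [[424.0, 150.0], [404.0, 132.0], [449.0, 133.0]] [[92.0, 223.0], [77.0, 235.0], [63.0, 208.0]]
2.0 [[426.0, 154.0], [406.0, 137.0], [452.0, 138.0]] [[96.0, 212.0], [83.0, 220.0], [69.0, 192.0]]
2.2 [[427.0, 160.0], [407.0, 145.0], [454.0, 146.0]] [[103.0, 201.0], [91.0, 205.0], [77.0, 178.0]]
```

Run:
```python
from h import *
print(go([.4708,-.0324,.12],1.757))
```

```text
[[53.8, 56.1, 28.8], [-0.065, -0.021, 0.008]]
```

Request:
servo_tool:
  motion:
    - [0,0,0,-0.065,-0.02,0.008,-1]
    - [20,18,0,0,0,0,-1]
    - [20,20,0,0,0,0,-1]
    - [17,17,0,0,0,0,-1]
    - [0,0,20,0,0,0,-1]
    - [0,0,15,0,0,0,-1]
    - [0,0,0,0,0,0,-1]

```text
t: 41.07
tcp_pos: [0.4611, -0.0296, 0.1083]
tool_rot: [-0.092, 0.996, 0.005, -0.008]
force: [-0.6, -0.2, -0.6]
finger_gap: 0.001
```

Run:
```python
from h import *
st();loc(); print(go([.4708,-.0324,.06],1.757));snap("wrist","w42")
```

```text
t41.1 tcp [461.1 -29.6 108.3] yaw_y 1.756 x_yaw -2.957 zaxis [-0.017  0.008 -1.   ] F [-0.6 -0.2 -0.6] gap 0.001 q [-0.31  0.53  1.93  0.    0.7  -2.07]
case-local TCP mm -109.0 4.5 108.3
[[-9.7, -5.1, 48.1], [0.011, -0.016, -0.001]]
```

Request:
servo_tool:
  motion:
    - [-5,-5,5,0.01,-0.016,0,-1]
    - [0,0,15,0,0,0,-1]
    - [0,0,15,0,0,0,-1]
    - [0,0,15,0,0,0,-1]
    - [0,0,10,0,0,0,-1]
    - [0,0,0,0,0,0,-1]

```text
t: 41.62
tcp_pos: [0.4716, -0.0361, 0.0467]
tool_rot: [-0.092, 0.996, -0.0, 0.001]
force: [-0.3, -0.5, -0.3]
finger_gap: -0.001
```

Run:
```python
from h import *
st();loc(); snap("wrist","w43"); s=snap("side")
cv2.imwrite("pics/s43.png",cv2.resize(s["frame"][200:320,290:440],None,fx=5,fy=5,interpolation=cv2.INTER_CUBIC)[:,:,::-1])
```

```text
t41.6 tcp [471.6 -36.1  46.7] yaw_y 1.755 x_yaw -2.958 zaxis [ 0.003 -0.001 -1.   ] F [-0.3 -0.5 -0.3] gap -0.001 q [-0.31  0.66  1.95  0.    0.53 -2.07]
case-local TCP mm -99.9 -3.8 46.7
```

Request:
servo_tool:
  motion:
    - [0,3,8,0,0,0,-1]
    - [-4,0,3,0,0,0,-1]
    - [-4,0,0,0,0,0,-1]
    - [-4,0,0,0,0,0,-1]
    - [-3,0,0,0,0,0,-1]

```text
t: 42.13
tcp_pos: [0.4785, -0.0304, 0.0372]
tool_rot: [-0.094, 0.996, 0.0, -0.007]
force: [-6.7, -5.1, 2.1]
finger_gap: -0.002
```

Run:
```python
from h import *
st();loc(); s=snap("side")
cv2.imwrite("pics/s44.png",cv2.resize(s["frame"][200:320,290:440],None,fx=5,fy=5,interpolation=cv2.INTER_CUBIC)[:,:,::-1])
```

```text
t42.1 tcp [478.5 -30.4  37.2] yaw_y 1.759 x_yaw -2.953 zaxis [-0.015 -0.    -1.   ] F [-6.7 -5.1  2.1] gap -0.002 q [-0.29  0.68  1.93 -0.01  0.54 -2.05]
case-local TCP mm -92.1 0.5 37.2
```

Request:
servo_tool:
  motion:
    - [-2,0,2,0,0,0,-1]
    - [-2,0,0,0,0,0,-1]
    - [15,0,0,0,0,0,-1]
    - [25,0,0,0,0,0,-1]
    - [25,0,-10,0,0,0,-1]
    - [20,0,-10,0,0,0,-1]
    - [0,0,0,0,0,0,-1]

```text
t: 42.77
tcp_pos: [0.3979, -0.0462, 0.0583]
tool_rot: [-0.096, 0.995, -0.0, -0.008]
force: [-0.6, 0.5, -0.2]
finger_gap: -0.001
```

Run:
```python
from h import *
st();loc(); s=snap("side"); snap("wrist","w45")
cv2.imwrite("pics/s45.png",cv2.resize(s["frame"][200:320,290:440],None,fx=5,fy=5,interpolation=cv2.INTER_CUBIC)[:,:,::-1])
for th in (0,.1,.2):
    e=[-.0775-.028*np.sin(th),0,.068-.028*np.cos(th)]; print(th,((proj(s,cw([e]))-[290,200])*5).round(0).tolist())
```

```text
t42.8 tcp [397.9 -46.2  58.3] yaw_y 1.763 x_yaw -2.949 zaxis [-0.016 -0.002 -1.   ] F [-0.6  0.5 -0.2] gap -0.001 q [-0.39  0.6   2.12 -0.02  0.44 -2.14]
case-local TCP mm -174.2 -0.1 58.3
0 [[152.0, 283.0]]
0.1 [[146.0, 284.0]]
0.2 [[140.0, 284.0]]
```

Request:
servo_tool:
  motion:
    - [0,-10,-25,0,0,0,0]
    - [3,-30,-25,0,0,0,0]
    - [3,-32,-15,0,0,0,0]
    - [3,-32,-5,0,0,0,0]
    - [3,-32,0,0,0,0,0]
    - [3,-32,0,0,0,0,0]
    - [3,-32,0,0,0,0,0]
    - [3,-32,0,0,0,0,0]
    - [3,-32,0,0,0,0,0]
    - [3,-30,0,0,0,0,0]
    - [0,0,0,0,-0.015,0.08,0]
    - [0,0,0,0,0,0,0]

```text
t: 43.87
tcp_pos: [0.4616, -0.3677, 0.1364]
tool_rot: [-0.061, 0.998, -0.016, 0.016]
force: [-0.3, 0.6, -0.4]
finger_gap: 0.497
```

Run:
```python
from h import *
st(); d=snap("wrist","w46"); red(d,z=.014); print(go([.432,-.366,.08],1.68))
```

```text
t43.9 tcp [ 461.6 -367.7  136.4] yaw_y 1.691 x_yaw -3.020 zaxis [ 0.034 -0.029 -0.999] F [-0.3  0.6 -0.4] gap 0.497 q [-0.87  0.59  1.64  0.01  0.87 -2.56]
[321, 154, 22, 60, 1169] mid [ 0.4316 -0.3648] ang 0.101 ext -0.02 0.021
[0, 166, 45, 263, 4964] mid [ 0.5876 -0.6056] ang -0.118 ext -0.14 0.108
[163, 219, 44, 42, 246] mid [ 0.48   -0.4611] ang 0.833 ext -0.02 0.021
[99, 240, 85, 78, 4456] mid [ 0.5206 -0.4978] ang -0.787 ext -0.032 0.036
[562, 314, 78, 153, 7923] mid [ 0.5665 -0.1188] ang 0.459 ext -0.072 0.098
[[31.5, 8.2, 55.5], [-0.036, 0.031, 0.015]]
```

Request:
servo_tool:
  motion:
    - [0,0,0,-0.036,0.031,0.02,0]
    - [16,3,10,0,0,0,0]
    - [16,3,20,0,0,0,0]
    - [0,0,25,0,0,0,-0.2]
    - [0,0,25,0,0,0,-0.2]
    - [0,0,15,0,0,0,-0.2]
    - [0,0,0,0,0,0,-0.2]

```text
t: 44.5
tcp_pos: [0.4377, -0.3643, 0.0405]
tool_rot: [-0.063, 0.998, -0.003, 0.002]
force: [0.4, 0.7, -0.1]
finger_gap: 0.401
```

Run:
```python
from h import *
st(); d=snap("wrist","w47"); red(d,z=.014); print(go([.4286,-.3651,.004],1.672))
```

```text
t44.5 tcp [ 437.7 -364.3   40.5] yaw_y 1.697 x_yaw -3.015 zaxis [ 0.005 -0.006 -1.   ] F [ 0.4  0.7 -0.1] gap 0.401 q [-0.89  0.73  1.71  0.    0.69 -2.59]
[302, 228, 31, 85, 2416] mid [ 0.4305 -0.365 ] ang 0.102 ext -0.021 0.022
[62, 314, 81, 52, 1111] mid [ 0.477  -0.4627] ang 1.033 ext -0.022 0.02
[0, 373, 83, 92, 4532] mid [ 0.5321 -0.5098] ang -0.555 ext -0.026 0.046
[[9.6, 0.8, 37.4], [-0.007, 0.005, 0.025]]
```

Request:
servo_tool:
  motion:
    - [10,1,0,-0.007,0.005,0.025,-0.2]
    - [0,0,14,0,0,0,-0.2]
    - [0,0,14,0,0,0,-0.3]
    - [0,0,5,0,0,0,-0.4]
    - [0,0,0,0,0,0,-0.4]

```text
t: 44.97
tcp_pos: [0.4306, -0.366, 0.0131]
tool_rot: [-0.052, 0.999, -0.004, 0.002]
force: [0.6, 0.0, -0.2]
finger_gap: 0.302
```

Run:
```python
from h import *
st(); d=snap("wrist","w48"); red(d,z=.014); print(go([.428,-.3652,.004],1.672))
```

```text
t45.0 tcp [ 430.6 -366.    13.1] yaw_y 1.675 x_yaw -3.038 zaxis [ 0.004 -0.007 -1.   ] F [ 0.6  0.  -0.2] gap 0.302 q [-0.9   0.78  1.73 -0.    0.62 -2.57]
[302, 262, 34, 97, 3162] mid [ 0.4297 -0.365 ] ang 0.104 ext -0.021 0.023
[28, 361, 90, 37, 1385] mid [ 0.4729 -0.4662] ang 1.388 ext -0.022 0.016
[[2.7, 1.3, 9.5], [-0.008, 0.004, 0.003]]
```

Request:
servo_tool:
  motion:
    - [3,1,5,-0.007,0.004,0.003,-0.4]
    - [0,0,4,0,0,0,-0.4]
    - [0,0,1,0,0,0,-0.4]

```text
t: 45.27
tcp_pos: [0.4285, -0.3669, 0.0058]
tool_rot: [-0.05, 0.999, -0.002, 0.001]
force: [-0.5, -0.1, 0.3]
finger_gap: 0.301
```

Run:
```python
from h import *
st(); print(go([.428,-.3652,.004],1.672))
```

```text
t45.3 tcp [ 428.5 -366.9    5.8] yaw_y 1.672 x_yaw -3.041 zaxis [ 0.003 -0.005 -1.   ] F [-0.5 -0.1  0.3] gap 0.301 q [-0.91  0.79  1.73 -0.    0.61 -2.58]
[[0.3, 1.8, 1.8], [-0.005, 0.002, -0.0]]
```

Request:
servo_tool:
  motion:
    - [0,1,1,-0.005,0.002,0,-0.6]
    - [0,0,0.5,0,0,0,-1]
    - [0,0,0,0,0,0,-1]
    - [0,0,0,0,0,0,-1]
    - [0,0,0,0,0,0,-1]
    - [0,0,0,0,0,0,-1]
  grip_force: 60

```text
t: 45.77
tcp_pos: [0.4287, -0.3662, 0.0054]
tool_rot: [-0.05, 0.999, -0.0, 0.0]
force: [0.2, 0.6, -0.3]
finger_gap: 0.142
```

Run:
```python
from h import *
st(); snap("wrist","w49")
```

```text
t45.8 tcp [ 428.7 -366.2    5.4] yaw_y 1.671 x_yaw -3.041 zaxis [ 0.001 -0.    -1.   ] F [ 0.2  0.6 -0.3] gap 0.142 q [-0.91  0.79  1.73  0.    0.62 -2.58]
```

Request:
servo_tool:
  motion:
    - [0,0,-12,0,0,0,-1]
    - [0,0,-25,0,0,0,-1]
    - [0,0,-25,0,0,0,-1]
    - [-1,25,-15,0,0,0,-1]
    - [-1,30,0,0,0,0,-1]
    - [-1,30,0,0,0,0,-1]
    - [-1,30,0,0,0,0,-1]
    - [-1,30,0,0,0,0,-1]
    - [-1,30,0,0,0,0,-1]
    - [-1,30,0,0,0,0,-1]
    - [-1,30,0,0,0,0,-1]
    - [-1,30,0,0,0,0,-1]

```text
t: 46.82
tcp_pos: [0.4157, -0.1027, 0.0929]
tool_rot: [-0.045, 0.999, -0.008, 0.008]
force: [0.6, 1.4, 0.6]
finger_gap: 0.14
```

Run:
```python
from h import *
st(); loc(); print(go([.4070,-.0444,.06],1.757)); snap("wrist","w50")
```

```text
t46.8 tcp [ 415.7 -102.7   92.9] yaw_y 1.660 x_yaw -3.052 zaxis [ 0.017 -0.015 -1.   ] F [0.6 1.4 0.6] gap 0.140 q [-0.5   0.53  2.05 -0.01  0.54 -2.15]
case-local TCP mm -167.2 -59.0 92.9
[[4.0, 59.4, 31.9], [-0.018, 0.015, -0.097]]
```

Request:
servo_tool:
  motion:
    - [0,0,0,-0.018,0.015,-0.097,-1]
    - [3,27,0,0,0,0,-1]
    - [3,27,10,0,0,0,-1]
    - [0,4,15,0,0,0,-1]
    - [0,0,10,0,0,0,-1]
    - [0,0,0,0,0,0,-1]

```text
t: 47.37
tcp_pos: [0.396, -0.0363, 0.0623]
tool_rot: [-0.101, 0.995, 0.001, 0.0]
force: [-0.8, 0.3, -1.2]
finger_gap: 0.139
```

Run:
```python
from h import *
st(); loc(); print(go([.4070,-.0444,.0384],1.757)); w=snap("wrist","w51"); s=snap("side","s51")
cv2.imwrite("pics/s51c.png",cv2.resize(s["frame"][210:310,270:390],None,fx=6,fy=6,interpolation=cv2.INTER_CUBIC)[:,:,::-1])
```

```text
t47.4 tcp [396.  -36.3  62.3] yaw_y 1.773 x_yaw -2.939 zaxis [ 0.001  0.002 -1.   ] F [-0.8  0.3 -1.2] gap 0.139 q [-0.38  0.59  2.13  0.01  0.42 -2.15]
case-local TCP mm -174.2 9.9 62.3
[[-9.1, -10.2, 23.9], [0.002, 0.001, 0.016]]
```

Request:
servo_tool:
  motion:
    - [-5,-10,0,0,0,0.016,-1]
    - [-3,0,12,0,0,0,-1]
    - [0,0,10,0,0,0,-1]
    - [0,0,2,0,0,0,-1]
    - [0,0,0,0,0,0,-1]

```text
t: 47.88
tcp_pos: [0.4144, -0.0516, 0.0421]
tool_rot: [-0.089, 0.996, -0.003, 0.008]
force: [-0.6, 0.2, -0.7]
finger_gap: 0.141
```

Run:
```python
from h import *
st(); loc(); print(go(cw([-.16,0,.0384])[0],1.757))
```

```text
t47.9 tcp [414.4 -51.6  42.1] yaw_y 1.750 x_yaw -2.962 zaxis [ 0.015 -0.004 -1.   ] F [-0.6  0.2 -0.7] gap 0.141 q [-0.39  0.64  2.1   0.01  0.38 -2.15]
case-local TCP mm -159.0 -8.5 42.1
[[1.1, 8.5, 3.6], [-0.007, 0.014, -0.007]]
```

Request:
servo_tool:
  motion:
    - [0,6,3,-0.007,0.014,-0.007,-1]
    - [0,0,0,0,0,0,-1]
    - [0,0,0,0,0,0,-1]

```text
t: 48.13
tcp_pos: [0.4152, -0.0471, 0.0402]
tool_rot: [-0.092, 0.996, -0.0, 0.001]
force: [-0.3, -0.2, -0.7]
finger_gap: 0.138
```

Run:
```python
from h import *
st(); loc(); print(go(cw([-.16,0,.0384])[0],1.757)); snap("top","t52")
s=snap("side")
cv2.imwrite("pics/s52c.png",cv2.resize(s["frame"][210:310,270:390],None,fx=6,fy=6,interpolation=cv2.INTER_CUBIC)[:,:,::-1])
# predicted pixels: pin axis points & eye
from scipy.spatial.transform import Rotation as R
m=manip.sense();Rt=R.from_quat(m["tool_rot"]).as_matrix();p=m["tcp_pos"]-Rt[:,2]*.0016
tip=p-Rt[:,0]*.058
print("tip",tip.round(4),"eye",cw([[-.079,0,.04]]).round(4), ((proj(s,[tip,cw([[-.079,0,.04]])[0]])-[270,210])*6).round(1).tolist())
```

```text
t48.1 tcp [415.2 -47.1  40.2] yaw_y 1.755 x_yaw -2.958 zaxis [ 0.002 -0.001 -1.   ] F [-0.3 -0.2 -0.7] gap 0.138 q [-0.38  0.65  2.09  0.    0.39 -2.14]
case-local TCP mm -157.5 -4.2 40.2
[[2.6, 4.2, 1.8], [-0.001, 0.002, -0.002]]
tip [ 0.472  -0.0363  0.0419] eye [[ 0.4915 -0.0284  0.04  ]] [[246.6, 289.5], [298.8, 280.2]]
```

Run:
```python
from h import *
s=snap("side"); f=cv2.resize(s["frame"][230:290,300:340],None,fx=14,fy=10,interpolation=cv2.INTER_CUBIC)
f=cv2.resize(s["frame"][230:285,295:345],None,fx=10,fy=10,interpolation=cv2.INTER_CUBIC)[:,:,::-1].copy()
def q(P): return ((proj(s,cw(P))+0.5-[295,230])*10)
for P,c in [([[-.079,-.012,.030],[-.079,.012,.030],[-.079,.012,.068],[-.079,-.012,.068]],(0,255,0))]:
    cv2.polylines(f,[q(P).round().astype(int)],True,c,1)
t=np.linspace(0,6.28,30);cv2.polylines(f,[q(np.c_[np.full(30,-.079),.005*np.cos(t),.04+.005*np.sin(t)]).round().astype(int)],True,(255,255,0),1)
cv2.imwrite("pics/s53.png",f)
```

Request:
servo_tool:
  motion:
    - [2,4,2,0,0,0,-1]
    - [0,0,0.5,0,0,0,-1]
    - [0,0,0,0,0,0,-1]

```text
t: 48.53
tcp_pos: [0.4116, -0.0428, 0.0378]
tool_rot: [-0.092, 0.996, -0.0, 0.001]
force: [0.8, -0.1, -1.6]
finger_gap: 0.137
```

Run:
```python
from h import *
st(); loc(); print(go(cw([-.157,0,.0384])[0],1.757))
```

```text
t48.5 tcp [411.6 -42.8  37.8] yaw_y 1.755 x_yaw -2.957 zaxis [ 0.002 -0.001 -1.   ] F [ 0.8 -0.1 -1.6] gap 0.137 q [-0.38  0.65  2.11  0.    0.38 -2.13]
case-local TCP mm -160.1 0.7 37.8
[[-3.1, -0.7, -0.6], [-0.001, 0.002, -0.002]]
```

Request:
servo_tool:
  motion:
    - [-5,-0.5,-0.5,0,0,0,-1]
    - [-5,0,0,0,0,0,-1]
    - [-5,0,0,0,0,0,-1]
    - [0,0,0,0,0,0,-1]

```text
t: 48.87
tcp_pos: [0.4276, -0.0401, 0.0383]
tool_rot: [-0.092, 0.996, -0.0, 0.001]
force: [0.3, -0.7, 0.1]
finger_gap: 0.14
```

Run:
```python
from h import *
st(); loc(); print(go(cw([-.14,0,.0384])[0],1.757))
s=snap("side")
cv2.imwrite("pics/s54.png",cv2.resize(s["frame"][220:285,285:345],None,fx=9,fy=9,interpolation=cv2.INTER_CUBIC)[:,:,::-1])
```

```text
t48.9 tcp [427.6 -40.1  38.3] yaw_y 1.755 x_yaw -2.957 zaxis [ 0.002 -0.    -1.   ] F [ 0.3 -0.7  0.1] gap 0.140 q [-0.35  0.66  2.07  0.    0.42 -2.11]
case-local TCP mm -143.9 0.4 38.3
[[-3.9, -0.4, -0.1], [-0.001, 0.002, -0.002]]
```

Request:
servo_tool:
  motion:
    - [-3,0,0,0,0,0,-1]
    - [-3,0,0,0,0,0,-1]
    - [-3,0,0,0,0,0,-1]
    - [-3,0,0,0,0,0,-1]

```text
t: 49.25
tcp_pos: [0.439, -0.0373, 0.0382]
tool_rot: [-0.092, 0.996, 0.0, -0.0]
force: [-0.4, -0.3, -0.4]
finger_gap: 0.138
```

Run:
```python
from h import *
st(); loc(); print(manip.sense()["ft_torque"].round(2))
s=snap("side")
cv2.imwrite("pics/s55.png",cv2.resize(s["frame"][220:285,285:345],None,fx=9,fy=9,interpolation=cv2.INTER_CUBIC)[:,:,::-1])
```

```text
t49.2 tcp [439.  -37.3  38.2] yaw_y 1.755 x_yaw -2.957 zaxis [-0.001  0.    -1.   ] F [-0.4 -0.3 -0.4] gap 0.138 q [-0.34  0.66  2.04  0.    0.44 -2.1 ]
case-local TCP mm -132.2 1.0 38.2
[-0.11  0.03  0.04]
```

Request:
servo_tool:
  motion:
    - [-4,-0.8,0,0,0,0,-1]
    - [-4,0,0,0,0,0,-1]
    - [-4,0,0,0,0,0,-1]
    - [-4,0,0,0,0,0,-1]

```text
t: 49.63
tcp_pos: [0.4565, -0.035, 0.0382]
tool_rot: [-0.092, 0.996, 0.0, -0.0]
force: [-0.2, 0.4, -0.7]
finger_gap: 0.137
```

Run:
```python
from h import *
st(); loc(); print(manip.sense()["ft_torque"].round(2))
```

```text
t49.6 tcp [456.5 -35.   38.2] yaw_y 1.755 x_yaw -2.957 zaxis [-0.  0. -1.] F [-0.2  0.4 -0.7] gap 0.137 q [-0.32  0.67  1.99  0.    0.48 -2.08]
case-local TCP mm -114.6 -0.0 38.2
[ 0.02 -0.01 -0.03]
```

Request:
servo_tool:
  motion:
    - [-3,0,0,0,0,0,-1]
    - [-3,0,0,0,0,0,-1]
    - [-3,0,0,0,0,0,-1]
    - [-2,0,0,0,0,0,-1]

```text
t: 49.97
tcp_pos: [0.4609, -0.0329, 0.0377]
tool_rot: [-0.094, 0.996, 0.002, -0.009]
force: [-4.7, -6.9, 5.3]
finger_gap: 0.14
```

Run:
```python
from h import *
st(); loc(); print(manip.sense()["ft_torque"].round(2))
s=snap("side")
cv2.imwrite("pics/s56.png",cv2.resize(s["frame"][220:285,285:345],None,fx=9,fy=9,interpolation=cv2.INTER_CUBIC)[:,:,::-1])
```

```text
t50.0 tcp [460.9 -32.9  37.7] yaw_y 1.758 x_yaw -2.954 zaxis [-0.018  0.001 -1.   ] F [-4.7 -6.9  5.3] gap 0.140 q [-0.31  0.68  1.97 -0.01  0.51 -2.06]
case-local TCP mm -109.9 1.2 37.7
[-1.33  0.63 -0.24]
```

Request:
servo_tool:
  motion:
    - [-3,-1.5,0,0,-0.015,0,-1]
    - [-4,0,0,0,0,0,-1]
    - [-5,0,0,0,0,0,-1]

```text
t: 50.27
tcp_pos: [0.4609, -0.0327, 0.0375]
tool_rot: [-0.095, 0.995, 0.005, -0.014]
force: [-13.8, -16.1, 9.8]
finger_gap: 0.142
```

Run:
```python
from h import *
st(); loc(); print(manip.sense()["ft_torque"].round(2))
s=snap("side")
cv2.imwrite("pics/s57.png",cv2.resize(s["frame"][220:285,285:345],None,fx=9,fy=9,interpolation=cv2.INTER_CUBIC)[:,:,::-1])
snap("wrist","w57")
```

```text
t50.3 tcp [460.9 -32.7  37.5] yaw_y 1.761 x_yaw -2.951 zaxis [-0.029  0.006 -1.   ] F [-13.8 -16.1   9.8] gap 0.142 q [-0.31  0.68  1.96 -0.01  0.53 -2.07]
case-local TCP mm -109.8 1.5 37.5
[-2.76  2.02 -0.32]
```

Request:
servo_tool:
  motion:
    - [1,-1.5,0,0,-0.02,0,-1]
    - [0,0,0,0,0,0,-1]
    - [0,0,0,0,0,0,-1]

```text
t: 50.62
tcp_pos: [0.4586, -0.0352, 0.0378]
tool_rot: [-0.094, 0.996, 0.006, -0.006]
force: [0.6, -0.7, -0.4]
finger_gap: 0.138
```

Run:
```python
from h import *
st(); loc(); print(manip.sense()["ft_torque"].round(2))
```

```text
t50.6 tcp [458.6 -35.2  37.8] yaw_y 1.759 x_yaw -2.953 zaxis [-0.012  0.01  -1.   ] F [ 0.6 -0.7 -0.4] gap 0.138 q [-0.32  0.67  1.98  0.01  0.5  -2.09]
case-local TCP mm -112.6 -0.6 37.8
[ 0.01  0.   -0.  ]
```

Request:
servo_tool:
  motion:
    - [0,0,0,0,0,0,-0.5]
    - [0,0,0,0,0,0,-0.2]
    - [0,0,0,0,0,0,-0.2]
    - [15,0,0,0,0,0,-0.2]
    - [20,0,0,0,0,0,-0.2]
    - [20,0,0,0,0,0,-0.2]
    - [15,0,0,0,0,0,-0.2]
    - [0,0,0,0,0,0,-1]
    - [0,0,0,0,0,0,-1]

```text
t: 51.37
tcp_pos: [0.3948, -0.0484, 0.0383]
tool_rot: [-0.096, 0.995, 0.004, -0.001]
force: [0.4, -0.4, 0.4]
finger_gap: 0.125
```

Run:
```python
from h import *
st(); loc(); print(go(cw([-.150,0,.034])[0],1.757))
s=snap("side")
cv2.imwrite("pics/s58.png",cv2.resize(s["frame"][220:285,285:345],None,fx=9,fy=9,interpolation=cv2.INTER_CUBIC)[:,:,::-1])
snap("wrist","w58")
for n,P in [("home rear",[[-.124,0,.047],[-.124,0,.033]]),("home front",[[-.079,-.007,.047],[-.079,-.007,.033]]),("rear -y",[[-.124,-.007,.047],[-.124,-.007,.033]])]: print(n,((proj(s,cw(P))+.5-[285,220])*9).round(0).tolist())
```

```text
t51.4 tcp [394.8 -48.4  38.3] yaw_y 1.763 x_yaw -2.949 zaxis [-0.002  0.007 -1.   ] F [ 0.4 -0.4  0.4] gap 0.125 q [-0.41  0.65  2.14  0.02  0.35 -2.19]
case-local TCP mm -177.7 -1.7 38.3
[[-27.7, 1.5, 4.3], [0.007, -0.001, 0.006]]
home rear [[136.0, 336.0], [137.0, 385.0]]
home front [[326.0, 325.0], [325.0, 374.0]]
rear -y [[143.0, 351.0], [144.0, 400.0]]
```

Run:
```python
from h import *
s=snap("side"); x0,y0,k=290,205,5.5
f=cv2.resize(s["frame"][y0:310,x0:420],None,fx=k,fy=k,interpolation=cv2.INTER_CUBIC)[:,:,::-1].copy()
q=lambda P:((proj(s,cw(P))+.5-[x0,y0])*k).round().astype(int)
cv2.polylines(f,[q([[-.075,-.125,0],[-.075,-.125,.09],[-.075,.125,.09],[-.075,.125,0]])],True,(0,255,0),1)
cv2.polylines(f,[q([[-.079,-.012,.030],[-.079,.012,.030],[-.079,.012,.068],[-.079,-.012,.068]])],True,(255,255,0),1)
cv2.imwrite("pics/s59.png",f)
```

Request:
servo_tool:
  motion:
    - [-10,1,6,0.007,0,0.006,-1]
    - [-10,0.5,3,0,0,0,-1]
    - [-5,0,0,0,0,0,-1]
    - [0,0,0,0,0,0,-1]

```text
t: 51.85
tcp_pos: [0.4259, -0.0423, 0.0291]
tool_rot: [-0.095, 0.996, -0.001, 0.003]
force: [0.6, 0.6, -0.1]
finger_gap: -0.002
```

Run:
```python
from h import *
st(); loc()
```

```text
t51.9 tcp [425.9 -42.3  29.1] yaw_y 1.760 x_yaw -2.952 zaxis [ 0.006 -0.002 -1.   ] F [ 0.6  0.6 -0.1] gap -0.002 q [-0.36  0.68  2.08 -0.    0.38 -2.12]
case-local TCP mm -146.0 -1.5 29.1
```

Request:
servo_tool:
  motion:
    - [-3,1,0,0,0,0,-1]
    - [-3,0,0,0,0,0,-1]
    - [-3,0,0,0,0,0,-1]

```text
t: 52.1
tcp_pos: [0.4335, -0.0386, 0.0291]
tool_rot: [-0.095, 0.995, -0.0, 0.0]
force: [-4.7, -1.5, 1.0]
finger_gap: 0.0
```

Run:
```python
from h import *
st(); loc()
s=snap("side")
cv2.imwrite("pics/s60.png",cv2.resize(s["frame"][220:285,285:345],None,fx=9,fy=9,interpolation=cv2.INTER_CUBIC)[:,:,::-1])
```

```text
t52.1 tcp [433.5 -38.6  29.1] yaw_y 1.762 x_yaw -2.950 zaxis [ 0.001 -0.001 -1.   ] F [-4.7 -1.5  1. ] gap 0.000 q [-0.35  0.68  2.05 -0.    0.4  -2.11]
case-local TCP mm -137.8 0.8 29.1
```

Request:
servo_tool:
  motion:
    - [-3,0,0,0,0,0,-1]
    - [-4,0,0,0,0,0,-1]
    - [-5,0,0,0,0,0,-1]

```text
t: 52.4
tcp_pos: [0.433, -0.0335, 0.0286]
tool_rot: [-0.097, 0.995, 0.004, -0.012]
force: [-11.3, -5.8, 4.7]
finger_gap: 0.001
```

Run:
```python
from h import *
st(); loc()
s=snap("side")
cv2.imwrite("pics/s61.png",cv2.resize(s["frame"][220:285,285:345],None,fx=9,fy=9,interpolation=cv2.INTER_CUBIC)[:,:,::-1])
```

```text
t52.4 tcp [433.  -33.5  28.6] yaw_y 1.764 x_yaw -2.948 zaxis [-0.025  0.006 -1.   ] F [-11.3  -5.8   4.7] gap 0.001 q [-0.33  0.69  2.04 -0.01  0.45 -2.09]
case-local TCP mm -137.4 5.8 28.6
```

Request:
servo_tool:
  motion:
    - [10,-3,0,0,-0.02,0,-1]
    - [15,-3,-10,0,0,0,-1]
    - [0,0,-30,0,0,0,-1]
    - [0,0,-35,0,0,0,-1]
    - [0,0,-30,0,0,0,-1]
    - [-30,0,0,0,0,0,-1]
    - [-35,0,0,0,0,0,-1]
    - [-35,0,0,0,0,0,-1]
    - [-15,0,0,0,0,0,-1]
    - [0,0,0,0,0,0,-1]

```text
t: 53.28
tcp_pos: [0.5284, -0.0238, 0.1414]
tool_rot: [-0.093, 0.996, 0.005, 0.004]
force: [0.1, 0.6, 0.9]
finger_gap: -0.002
```

Run:
```python
from h import *
st(); loc(); w=snap("wrist","w62")
cv2.imwrite("pics/w62c.png",cv2.resize(w["frame"][60:260,220:420],None,fx=3,fy=3,interpolation=cv2.INTER_CUBIC)[:,:,::-1])
```

```text
t53.3 tcp [528.4 -23.8 141.4] yaw_y 1.757 x_yaw -2.955 zaxis [ 0.007  0.01  -1.   ] F [0.1 0.6 0.9] gap -0.002 q [-0.26  0.53  1.76  0.02  0.85 -2.03]
case-local TCP mm -41.9 -2.4 141.4
```

```bash
cat >> h.py <<'E'
def tol(W):
    W=np.atleast_2d(W);d=W[:,:2]-[CX,CY];c,s=np.cos(CA),np.sin(CA)
    return (np.c_[c*d[:,0]+s*d[:,1],-s*d[:,0]+c*d[:,1],W[:,2]]*1000).round(1)
E
python3 - <<'E'
from h import *
w=snap("wrist")
k=lambda x,y:(220+x/3-.3,60+y/3-.3)
print("rear top",tol(onz(w,k(295,122),.047)),tol(onz(w,k(295,122),.042)))
print("collar back",tol(onz(w,k(295,322),.047)))
print("collar front",tol(onz(w,k(295,342),.047)))
print("rod entry",tol(onz(w,k(295,360),.0435)))
print("lid front top edge",tol(onz(w,k(295,422),.09)), "case bottom front", tol(onz(w,k(100,337),.0)))
print("hasp edge left/right top (pivot cyl)",tol(onz(w,k(236,352),.06)),tol(onz(w,k(352,352),.06)))
E
```

```text
rear top [[-129.4   -0.2   47. ]] [[-1.295e+02 -1.000e-01  4.200e+01]]
collar back [[-90.9  -0.1  47. ]]
collar front [[-86.8  -0.1  47. ]]
rod entry [[-82.5  -0.   43.5]]
lid front top edge [[-79.3  -0.7  90. ]] case bottom front [[-81.3 -47.3   0. ]]
hasp edge left/right top (pivot cyl) [[-86.8 -11.8  60. ]] [[-86.7  10.8  60. ]]
```

Request:
servo_tool:
  motion:
    - [-15,2,12,0,0,0,-1]
    - [-6,0,12,0,0,0,-1]
    - [0,0,0,0,0,0,-1]

```text
t: 53.63
tcp_pos: [0.5391, -0.0175, 0.1152]
tool_rot: [-0.092, 0.996, 0.006, -0.002]
force: [0.0, -0.6, 0.0]
finger_gap: -0.004
```

Run:
```python
from h import *
st(); loc(); w=snap("wrist","w63")
cv2.imwrite("pics/w63c.png",cv2.resize(w["frame"][60:220,240:400],None,fx=3.75,fy=3.75,interpolation=cv2.INTER_CUBIC)[:,:,::-1])
print("cam local",tol(w["world_from_camera"][:3,3]))
```

```text
t53.6 tcp [539.1 -17.5 115.2] yaw_y 1.756 x_yaw -2.957 zaxis [-0.006  0.012 -1.   ] F [ 0.  -0.6  0. ] gap -0.004 q [-0.25  0.58  1.75  0.01  0.82 -2.01]
case-local TCP mm -30.2 1.9 115.2
cam local [[-106.5    0.   258.7]]
```

Run:
```python
from h import *
w=snap("wrist")
k=lambda x,y:(240+x/3.75-.37,60+y/3.75-.37)
for n,p,z in [("rear",(264,67),.043),("collar front",(264,380),.0465),("collar front low z",(264,380),.034),("hasp bottom",(264,397),.03),("hasp at 403",(264,403),.0435),("hasp side rows",(185,397),.03),("pivot front",(264,417),.068),("lid front bottom edge top",(450,488),.09),("case bot",(450,383),.0)]:
    print(n,tol(onz(w,k(*p),z)))
```

```text
rear [[-127.7   -0.2   43. ]]
collar front [[-85.   -0.5  46.5]]
collar front low z [[-83.7  -0.6  34. ]]
hasp bottom [[-80.7  -0.6  30. ]]
hasp at 403 [[-81.3  -0.6  43.5]]
hasp side rows [[-80.7 -13.1  30. ]]
pivot front [[-82.4  -0.5  68. ]]
lid front bottom edge top [[-76.7  21.6  90. ]]
case bot [[-79.6  32.5   0. ]]
```

Request:
servo_tool:
  motion:
    - [0,0,-20,0,0,0,-0.2]
    - [25,0,-15,0,0,0,-0.2]
    - [30,0,0,0,0,0,-0.2]
    - [25,-1,0,0,-0.07,0,-0.2]
    - [0,0,0,0,-0.07,0,-0.2]
    - [0,0,0,0,-0.06,0,-0.2]
    - [0,0,0,0,0,0,-0.2]

```text
t: 54.32
tcp_pos: [0.4512, -0.0341, 0.1539]
tool_rot: [-0.091, 0.991, 0.015, 0.099]
force: [-0.7, 0.8, 0.1]
finger_gap: 0.394
```

```bash
cat >> h.py <<'E'
def got(pos,yaw,pitch):
    s=manip.sense();Rc=R.from_quat(s["tool_rot"])
    y=np.array([np.cos(yaw),np.sin(yaw),0]);z=np.array([0,0,-1.]);x=np.cross(y,z)
    Rt=R.from_matrix(np.c_[x,y,z])*R.from_rotvec([0,pitch,0])
    print("shift now-frame",(Rc.inv().apply(np.array(pos)-s["tcp_pos"])*1000).round(1),"target-frame",(Rt.inv().apply(np.array(pos)-s["tcp_pos"])*1000).round(1),"rot",(Rc.inv()*Rt).as_rotvec().round(3))
E
python3 - <<'E'
from h import *
st(); loc(); got(cw([-.109,0,.033])[0],1.757,-.2); snap("wrist","w64")
E
```

```text
t54.3 tcp [451.2 -34.1 153.9] yaw_y 1.755 x_yaw -2.960 zaxis [ 0.194  0.049 -0.98 ] F [-0.7  0.8  0.1] gap 0.394 q [-0.41  0.38  2.07  0.24  0.54 -2.36]
case-local TCP mm -119.6 1.9 153.9
shift now-frame [ 13.7  -3.4 120.5] target-frame [ 13.6  -1.9 120.6] rot [ 0.012  0.001 -0.005]
```

Request:
servo_tool:
  motion:
    - [14,-3,0,0.012,0,-0.005,-0.2]
    - [0,0,30,0,0,0,-0.2]
    - [0,0,30,0,0,0,-0.2]
    - [0,0,25,0,0,0,-0.2]
    - [0,0,5,0,0,0,-0.2]

```text
t: 54.78
tcp_pos: [0.466, -0.041, 0.0657]
tool_rot: [-0.093, 0.99, 0.004, 0.106]
force: [-0.4, 0.9, 0.4]
finger_gap: 0.399
```

Run:
```python
from h import *
st(); loc(); got(cw([-.109,0,.033])[0],1.757,-.2); snap("wrist","w65")
```

```text
t54.8 tcp [466.  -41.   65.7] yaw_y 1.756 x_yaw -2.953 zaxis [ 0.21   0.027 -0.977] F [-0.4  0.9  0.4] gap 0.399 q [-0.4   0.6   2.11  0.42  0.27 -2.55]
case-local TCP mm -106.4 -7.6 65.7
shift now-frame [ 9.4  8.  31.3] target-frame [ 9.   7.6 31.5] rot [-0.012  0.013  0.002]
```

Request:
servo_tool:
  motion:
    - [0,0,-5,-0.012,0.1,0,-0.2]
    - [0,0,0,0,0.1,0,-0.2]
    - [0,0,0,0,0,0,-0.2]

```text
t: 55.08
tcp_pos: [0.4659, -0.0385, 0.0701]
tool_rot: [-0.095, 0.995, 0.005, 0.029]
force: [0.8, 0.5, 0.1]
finger_gap: 0.401
```

Run:
```python
from h import *
st(); loc(); got(cw([-.110,0,.032])[0],1.757,0)
```

```text
t55.1 tcp [465.9 -38.5  70.1] yaw_y 1.760 x_yaw -2.952 zaxis [ 0.056  0.015 -0.998] F [0.8 0.5 0.1] gap 0.401 q [-0.34  0.6   2.    0.07  0.5  -2.17]
case-local TCP mm -106.0 -5.2 70.1
shift now-frame [ 6.2  5.  37.8] target-frame [ 4.   5.2 38.1] rot [0.005 0.058 0.003]
```

Request:
servo_tool:
  motion:
    - [4,5,0,0.005,0.055,0.003,-0.2]
    - [0,0,0,0,0,0,-0.2]
    - [0,0,15,0,0,0,-0.2]
    - [0,0,15,0,0,0,-0.2]
    - [0,0,5,0,0,0,-0.2]

```text
t: 55.5
tcp_pos: [0.4655, -0.0342, 0.04]
tool_rot: [-0.097, 0.995, -0.002, 0.011]
force: [-0.1, -0.2, 0.3]
finger_gap: 0.401
```

Run:
```python
from h import *
st(); loc(); got(cw([-.110,0,.032])[0],1.757,0); snap("wrist","w66")
```

```text
t55.5 tcp [465.5 -34.2  40. ] yaw_y 1.764 x_yaw -2.948 zaxis [ 0.022 -0.001 -1.   ] F [-0.1 -0.2  0.3] gap 0.401 q [-0.32  0.67  1.99  0.01  0.47 -2.09]
case-local TCP mm -105.6 -0.9 40.0
shift now-frame [4.6 0.9 7.9] target-frame [4.4 0.9 8. ] rot [-0.005  0.021  0.007]
```

Request:
servo_tool:
  motion:
    - [6,1,5,-0.005,0.02,0.007,-0.2]
    - [1,0,4,0,0,0,-0.4]
    - [0,0,0,0,0,0,-1]
    - [0,0,0,0,0,0,-1]
    - [0,0,0,0,0,0,-1]
    - [0,0,0,0,0,0,-1]
  grip_force: 60

```text
t: 56.05
tcp_pos: [0.4567, -0.0349, 0.0319]
tool_rot: [-0.092, 0.996, 0.001, 0.0]
force: [0.6, 0.1, -0.7]
finger_gap: 0.141
```

Run:
```python
from h import *
st(); loc(); s=snap("side")
cv2.imwrite("pics/s67.png",cv2.resize(s["frame"][220:285,285:345],None,fx=9,fy=9,interpolation=cv2.INTER_CUBIC)[:,:,::-1])
```

```text
t56.0 tcp [456.7 -34.9  31.9] yaw_y 1.756 x_yaw -2.957 zaxis [ 0.001  0.002 -1.   ] F [ 0.6  0.1 -0.7] gap 0.141 q [-0.32  0.68  2.    0.    0.46 -2.08]
case-local TCP mm -114.3 0.1 31.9
```

Request:
servo_tool:
  motion:
    - [1,0,-3.5,0,0.1,0,-1]
    - [1,0,-3.5,0,0.09,0,-1]
    - [0,0,0,0,0,0,-1]

```text
t: 56.35
tcp_pos: [0.4554, -0.0367, 0.0402]
tool_rot: [-0.091, 0.991, -0.01, -0.096]
force: [0.7, -0.0, -1.0]
finger_gap: 0.137
```

Run:
```python
from h import *
st(); loc(); s=snap("side")
cv2.imwrite("pics/s68.png",cv2.resize(s["frame"][220:285,285:345],None,fx=9,fy=9,interpolation=cv2.INTER_CUBIC)[:,:,::-1])
```

```text
t56.4 tcp [455.4 -36.7  40.2] yaw_y 1.753 x_yaw -2.959 zaxis [-0.188 -0.037 -0.981] F [ 0.7 -0.  -1. ] gap 0.137 q [-0.27  0.71  1.86 -0.12  0.76 -1.92]
case-local TCP mm -115.9 -1.5 40.2
```

Request:
servo_tool:
  motion:
    - [-2.5,1,-0.5,0,0,0,-1]
    - [-2.5,0,-0.5,0,0,0,-1]
    - [-3,0,-0.6,0,0,0,-1]

```text
t: 56.65
tcp_pos: [0.4581, -0.0331, 0.0397]
tool_rot: [-0.091, 0.991, -0.008, -0.097]
force: [-4.4, -5.6, 1.1]
finger_gap: 0.144
```

Run:
```python
from h import *
st(); loc(); s=snap("side")
cv2.imwrite("pics/s69.png",cv2.resize(s["frame"][220:285,285:345],None,fx=9,fy=9,interpolation=cv2.INTER_CUBIC)[:,:,::-1])
```

```text
t56.6 tcp [458.1 -33.1  39.7] yaw_y 1.754 x_yaw -2.958 zaxis [-0.191 -0.033 -0.981] F [-4.4 -5.6  1.1] gap 0.144 q [-0.26  0.71  1.85 -0.12  0.76 -1.92]
case-local TCP mm -112.7 1.5 39.7
```

Request:
servo_tool:
  motion:
    - [-3,-2,-0.6,0,0,0,-1]
    - [-4,-1,-0.8,0,0,0,-1]
    - [-5,-0.5,-1,0,0,0,-1]

```text
t: 56.95
tcp_pos: [0.4582, -0.0333, 0.0398]
tool_rot: [-0.092, 0.99, -0.005, -0.11]
force: [-9.6, -7.4, 6.1]
finger_gap: 0.137
```

Run:
```python
from h import *
st(); loc(); s=snap("side")
cv2.imwrite("pics/s70.png",cv2.resize(s["frame"][220:285,285:345],None,fx=9,fy=9,interpolation=cv2.INTER_CUBIC)[:,:,::-1])
```

```text
t57.0 tcp [458.2 -33.3  39.8] yaw_y 1.755 x_yaw -2.955 zaxis [-0.218 -0.03  -0.976] F [-9.6 -7.4  6.1] gap 0.137 q [-0.26  0.72  1.83 -0.12  0.8  -1.93]
case-local TCP mm -112.6 1.3 39.8
```

Request:
servo_tool:
  motion:
    - [0,0,0,0,0,0,-0.6]
    - [0,0,0,0,0,0,-0.3]
    - [0,0,0,0,0,0,-0.2]
    - [0,0,0,0,0,0,-0.2]
    - [4,0,-15,0,0,0,-0.2]
    - [8,0,-30,0,0,0,-0.2]
    - [8,0,-30,0,-0.1,0,-0.2]
    - [0,0,-20,0,-0.1,0,-0.2]

```text
t: 57.67
tcp_pos: [0.4633, -0.0346, 0.1354]
tool_rot: [-0.092, 0.996, 0.006, -0.007]
force: [0.4, 0.2, -0.1]
finger_gap: 0.395
```

Run:
```python
from h import *
st(); loc(); got(cw([-.030,0,.125])[0],1.757,0); s=snap("side")
cv2.imwrite("pics/s71.png",cv2.resize(s["frame"][220:285,285:345],None,fx=9,fy=9,interpolation=cv2.INTER_CUBIC)[:,:,::-1])
```

```text
t57.7 tcp [463.3 -34.6 135.4] yaw_y 1.756 x_yaw -2.957 zaxis [-0.014  0.01  -1.   ] F [ 0.4  0.2 -0.1] gap 0.395 q [-0.32  0.48  1.91  0.01  0.77 -2.08]
case-local TCP mm -107.8 -0.9 135.4
shift now-frame [-78.    1.    9.5] target-frame [-77.8   1.   10.4] rot [ 0.013 -0.012 -0.001]
```

Request:
servo_tool:
  motion:
    - [-25,0,0,0.01,-0.01,0,-1]
    - [-30,0,5,0,0,0,-1]
    - [-20,0,5,0,0,0,-1]
    - [0,0,5,0,0,0,-1]
    - [0,0,0,0,0,0,-1]

```text
t: 58.13
tcp_pos: [0.5389, -0.0207, 0.1275]
tool_rot: [-0.09, 0.996, -0.001, 0.007]
force: [-1.1, -1.0, -0.9]
finger_gap: 0.002
```

Run:
```python
from h import *
st(); loc(); w=snap("wrist","w72")
cv2.imwrite("pics/w72c.png",cv2.resize(w["frame"][60:220,240:400],None,fx=3.75,fy=3.75,interpolation=cv2.INTER_CUBIC)[:,:,::-1])
print("cam local",tol(w["world_from_camera"][:3,3]))
```

```text
t58.1 tcp [538.9 -20.7 127.5] yaw_y 1.752 x_yaw -2.961 zaxis [ 0.015 -0.    -1.   ] F [-1.1 -1.  -0.9] gap 0.002 q [-0.25  0.56  1.75  0.    0.82 -2.  ]
case-local TCP mm -31.0 -1.3 127.5
cam local [[-109.9   -0.6  269.6]]
```

Run:
```python
from h import *
w=snap("wrist")
k=lambda x,y:(240+x/3.75-.37,60+y/3.75-.37)
for n,p,z in [("rear",(290,72),.043),("collar front",(264,374),.0465),("hasp bottom",(264,382),.03),("rod end",(292,393),.0435),("pivot front",(264,403),.068),("lid edge",(450,470),.09),("case bot",(450,368),.0)]:
    print(n,tol(onz(w,k(*p),z)))
```

```text
rear [[-126.6   -0.8   43. ]]
collar front [[-83.5  -5.   46.5]]
hasp bottom [[-80.2  -5.4  30. ]]
rod end [[-80.2  -0.7  43.5]]
pivot front [[-82.   -4.7  68. ]]
lid edge [[-76.5  19.2  90. ]]
case bot [[-78.9  28.5   0. ]]
```

Request:
servo_tool:
  motion:
    - [20,0,-10,0,0.01,0,-1]
    - [33,0,0,0,0,0,-1]
    - [35,0,0,0,0,0,-1]
    - [35,0,0,0,0,0,-1]
    - [10,0,15,0,0,0,-1]
    - [0,0,30,0,0,0,-1]
    - [0,0,30,0,0,0,-1]
    - [0,0,15,0,0,0,-1]
    - [0,0,0,0,0,0,-1]

```text
t: 58.98
tcp_pos: [0.3936, -0.0444, 0.0478]
tool_rot: [-0.089, 0.996, -0.001, 0.001]
force: [-0.3, 0.2, 0.5]
finger_gap: -0.001
```

Run:
```python
from h import *
st(); loc(); got(cw([-.145,-.001,.034])[0],1.757,0)
```

```text
t59.0 tcp [393.6 -44.4  47.8] yaw_y 1.749 x_yaw -2.964 zaxis [ 0.003 -0.001 -1.   ] F [-0.3  0.2  0.5] gap -0.001 q [-0.4   0.63  2.15 -0.    0.37 -2.14]
case-local TCP mm -178.1 2.4 47.8
shift now-frame [-33.1  -3.1  13.9] target-frame [-33.1  -3.4  13.8] rot [-0.002  0.003 -0.008]
```

Request:
servo_tool:
  motion:
    - [-10,-3,8,0,0,-0.008,-1]
    - [-12,0,5,0,0,0,-1]
    - [-8,0,1,0,0,0,-1]
    - [-4,-0.5,0,0,0,0,-1]
    - [-4,-0.5,0,0,0,0,-1]

```text
t: 59.4
tcp_pos: [0.4301, -0.0402, 0.0353]
tool_rot: [-0.092, 0.996, 0.001, -0.001]
force: [-0.4, -0.0, 0.6]
finger_gap: -0.003
```

Run:
```python
from h import *
st(); loc()
```

```text
t59.4 tcp [430.1 -40.2  35.3] yaw_y 1.755 x_yaw -2.958 zaxis [-0.002  0.001 -1.   ] F [-0.4 -0.   0.6] gap -0.003 q [-0.35  0.67  2.06 -0.    0.42 -2.11]
case-local TCP mm -141.5 -0.2 35.3
```

Request:
servo_tool:
  motion:
    - [-4,-0.5,0,0,0,0,-1]
    - [-5,-1,0,0,0,0,-1]
    - [-6,-1.5,0,0,-0.01,0,-1]
    - [-7,-1.5,0,0,-0.01,0,-1]

```text
t: 59.73
tcp_pos: [0.4342, -0.0344, 0.0359]
tool_rot: [-0.096, 0.995, 0.009, -0.011]
force: [-12.3, -5.8, 3.3]
finger_gap: 0.003
```

Run:
```python
from h import *
st(); loc(); s=snap("side")
cv2.imwrite("pics/s73.png",cv2.resize(s["frame"][220:285,285:345],None,fx=9,fy=9,interpolation=cv2.INTER_CUBIC)[:,:,::-1])
```

```text
t59.7 tcp [434.2 -34.4  35.9] yaw_y 1.762 x_yaw -2.950 zaxis [-0.025  0.016 -1.   ] F [-12.3  -5.8   3.3] gap 0.003 q [-0.34  0.67  2.03  0.02  0.47 -2.12]
case-local TCP mm -136.4 4.8 35.9
```

Request:
servo_tool:
  motion:
    - [15,0,0,0,0.02,0,-1]
    - [20,-3,-10,0,0,0,-1]
    - [0,0,-35,0,0,0,-1]
    - [0,0,-35,0,0,0,-1]
    - [-20,0,-20,0,0,0,-1]
    - [-35,0,0,0,0,0,-1]
    - [-35,0,0,0,0,0,-1]
    - [-35,0,0,0,0,0,-1]
    - [-12,0,0,0,0,0,-1]
    - [0,0,0,0,0,0,-1]

```text
t: 60.62
tcp_pos: [0.5389, -0.0151, 0.1401]
tool_rot: [-0.095, 0.995, 0.01, -0.023]
force: [-0.8, -0.3, 0.4]
finger_gap: 0.002
```

Run:
```python
from h import *
st(); loc(); w=snap("wrist","w74")
cv2.imwrite("pics/w74c.png",cv2.resize(w["frame"][60:260,240:400],None,fx=3.75,fy=3,interpolation=cv2.INTER_CUBIC)[:,:,::-1])
print("cam local",tol(w["world_from_camera"][:3,3]))
```

```text
t60.6 tcp [538.9 -15.1 140.1] yaw_y 1.761 x_yaw -2.950 zaxis [-0.048  0.015 -0.999] F [-0.8 -0.3  0.4] gap 0.002 q [-0.24  0.56  1.7   0.    0.93 -2.  ]
case-local TCP mm -29.9 4.2 140.1
cam local [[-100.4    0.4  286.4]]
```

Run:
```python
from h import *
w=snap("wrist")
k=lambda x,y:(240+x/3.75-.37,60+y/3-.33)
for n,p,z in [("rear",(245,93),.043),("collar front",(245,314),.0465),("hasp bottom",(190,320),.03),("rod end",(245,327),.0435),("pivot front",(245,331),.068),("lid edge",(450,372),.09),("case bot",(450,319),.0)]:
    print(n,tol(onz(w,k(*p),z)))
s=snap("side","s74"); snap("top","t74")
```

```text
rear [[-127.8   -0.2   43. ]]
collar front [[-84.8  -0.4  46.5]]
hasp bottom [[-82.3 -10.1  30. ]]
rod end [[-81.9  -0.4  43.5]]
pivot front [[-83.1  -0.3  68. ]]
lid edge [[-78.1  27.8  90. ]]
case bot [[-80.4  39.8   0. ]]
```

Run:
```python
from h import *
s=manip.sense() if 'manip' in globals() else __import__('station').manip.sense()
print(s['t'],np.round(s['tcp_pos'],4),np.round(tol(s['tcp_pos']),1),s['tool_rot'],s['finger_gap'])
```

```text
60.8167 [ 0.5335 -0.0152  0.139 ] [[-35.3   5.1 139. ]] [-0.09440528  0.9951186   0.01098212 -0.02657097] 0.0007971787368187793
```

Request:
servo_tool:
  motion:
    - [30,0,0,0,0,0,-1]
    - [30,0,0,0,0,0,-1]
    - [30,0,0,0,0,0,-1]
    - [30,0,0,0,0,0,-1]
    - [28,0,0,0,0,0,-1]
    - [0,0,0,0,0,0,-1]

```text
t: 61.32
tcp_pos: [0.3721, -0.0414, 0.1458]
tool_rot: [-0.094, 0.995, 0.014, -0.032]
force: [0.1, 0.2, 0.4]
finger_gap: 0.002
```

Run:
```python
from h import *
from station import manip
s=manip.sense()
print(s['t'],np.round(tol(s['tcp_pos']),1),s['force'])
```

```text
61.3167 [[-198.7    9.4  145.8]] [0.11901346 0.24476817 0.41882102]
```

Request:
servo_tool:
  motion:
    - [-12,-5,0,0,0,0,-1]
    - [-12,-5,0,0,0,0,-1]
    - [0,0,30,0,0,0,-1]
    - [0,0,30,0,0,0,-1]
    - [0,0,25,0,0,0,-1]
    - [0,0,0,0,0,0,-1]

```text
t: 61.82
tcp_pos: [0.404, -0.0496, 0.0576]
tool_rot: [-0.092, 0.995, 0.009, -0.023]
force: [-0.4, 0.2, -0.1]
finger_gap: 0.003
```

Run:
```python
from h import *
from station import manip
s=manip.sense()
print(s['t'],np.round(tol(s['tcp_pos']),1),s['force'])
```

```text
61.8167 [[-168.9   -4.6   57.6]] [-0.37669075  0.24873542 -0.10249338]
```

Request:
servo_tool:
  motion:
    - [0,2,12,0,0,0,-1]
    - [0,1,10,0,0,0,-1]
    - [-9,-1,0,0,0,0,-1]
    - [-9,-1,0,0,0,0,-1]
    - [0,0,0,0,0,0,-1]

```text
t: 62.23
tcp_pos: [0.4321, -0.0472, 0.0331]
tool_rot: [-0.092, 0.996, 0.008, -0.02]
force: [0.3, -0.6, -0.1]
finger_gap: 0.002
```

Run:
```python
from h import *
from station import manip
s=manip.sense()
print(s['t'],np.round(tol(s['tcp_pos']),1),s['force'])
```

```text
62.2333 [[-140.8   -7.5   33.1]] [ 0.31317212 -0.5969995  -0.07311655]
```

Request:
servo_tool:
  motion:
    - [1,4,0,0,0,0,-1]
    - [0,2,0,0,0,0,-1]
    - [-3,0,0,0,0,0,-1]
    - [-5,-1,0,0,0,0,-1]

```text
t: 62.57
tcp_pos: [0.4342, -0.0391, 0.0345]
tool_rot: [-0.094, 0.995, 0.009, -0.025]
force: [-10.8, -4.3, 2.8]
finger_gap: -0.002
```

Run:
```python
from h import *
from station import manip
s=manip.sense()
print(s['t'],np.round(tol(s['tcp_pos']),1),s['force'])
```

```text
62.5667 [[-1.373e+02  1.000e-01  3.450e+01]] [-10.79311973  -4.32747632   2.79412903]
```

Request:
servo_tool:
  motion:
    - [-6,-2,0,0,0,0,-1]
    - [-8,-2,0,0,0,0,-1]
    - [-9,-2,0,0,0,0,-1]

```text
t: 62.82
tcp_pos: [0.4339, -0.0358, 0.0333]
tool_rot: [-0.098, 0.994, 0.017, -0.05]
force: [-15.7, -10.1, 7.2]
finger_gap: -0.001
```

Run:
```python
from h import *
from station import manip
s=manip.sense()
print(s['t'],np.round(tol(s['tcp_pos']),1),s['force'])
```

```text
62.8167 [[-137.     3.4   33.3]] [-15.74226975 -10.05434324   7.22933257]
```

Request:
servo_tool:
  motion:
    - [6,0,0,0,0,0,-1]
    - [15,0,0,0,0,0,-1]
    - [15,0,0,0,0,0,-1]
    - [5,0,-20,0,0,0,-1]
    - [0,0,-30,0,0,0,-1]
    - [0,0,-30,0,0,0,-1]
    - [0,0,-25,0,0,0,-1]
    - [0,0,0,0,0,0,-1]

```text
t: 63.48
tcp_pos: [0.3981, -0.045, 0.1465]
tool_rot: [-0.098, 0.994, 0.019, -0.055]
force: [0.6, -0.1, 0.2]
finger_gap: 0.004
```

Run:
```python
from h import *
from station import manip
import cv2
s=manip.sense()
print(s['t'],np.round(tol(s['tcp_pos']),1),s['force'])
import os
os.makedirs('pics',exist_ok=True)
out=[]
for n in ['side','top','wrist']:
    f=manip.snapshot(n); im=f['frame'][:,:,::-1]
    cv2.imwrite(f'pics/f80_{n}.png',im)
    if n!='wrist':
        c=cw(np.array([[-105,0,40.]])) 
        T=np.linalg.inv(f['world_from_camera']);p=T[:3,:3]@np.ravel(c)[:3]/(1 if abs(np.ravel(c)[0])<5 else 1000)+T[:3,3]
        uv=f['mtx']@np.array([p[0],-p[1],-p[2]]);u,v=(uv[:2]/uv[2]).astype(int)
        print(n,u,v)
        cr=im[max(0,v-50):v+50,max(0,u-65):u+65]
        if cr.size: cv2.imwrite(f'pics/f80_{n}c.png',cv2.resize(cr,None,fx=6,fy=6,interpolation=cv2.INTER_CUBIC))
```

```text
63.4833 [[-173.8    1.   146.5]] [ 0.58070461 -0.09891599  0.20316782]
side 36 265
top 303 527
```

View pics/f80_side.png

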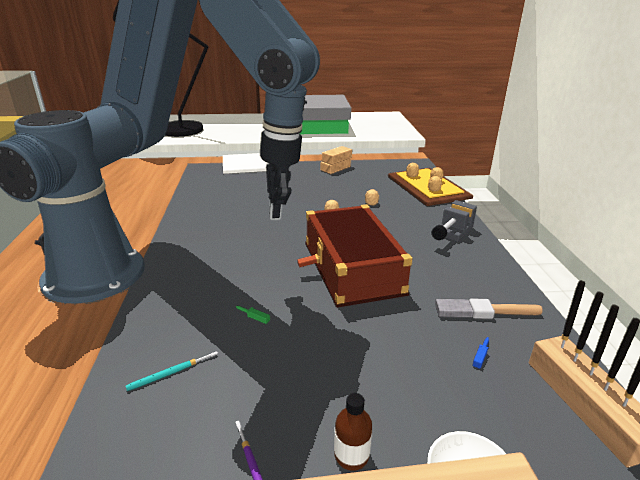

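View pics/f80_wrist.png

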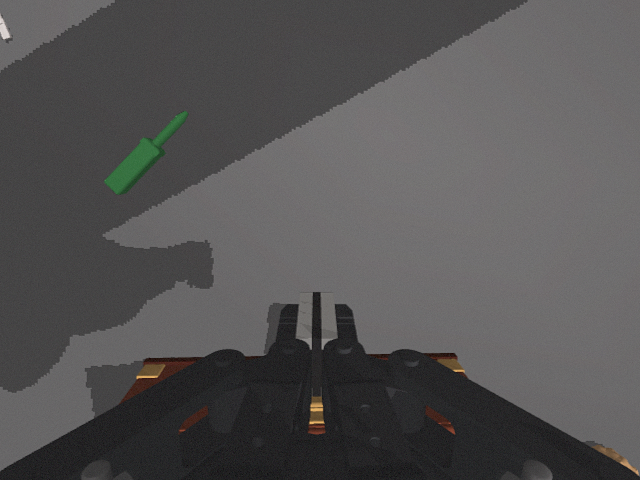

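```bash
ls pics | tail -60 | tr '\n' ' '; cat h.py | head -60
```

```text
w13.png w14.png w15.png w16.png w17.png w18.png w19.png w1c.png w2.png w20.png w21.png w22.png w23.png w24.png w25.png w26.png w27.png w28.png w29.png w3.png w30.png w31.png w32.png w34.png w35.png w36.png w37.png w38.png w39.png w4.png w40.png w41.png w42.png w43.png w45.png w46.png w47.png w48.png w49.png w5.png w50.png w51.png w57.png w58.png w6.png w62.png w62c.png w63.png w63c.png w64.png w65.png w66.png w7.png w72.png w72c.png w74.png w74c.png w8.png w9.png wrist0.png import numpy as np, cv2
from scipy.spatial.transform import Rotation as R
from station import manip
def snap(n,f=None):
    d=manip.snapshot(n)
    if f: cv2.imwrite(f"pics/{f}.png",d["frame"][:,:,::-1])
    return d
def ray(d,px):
    K=d["mtx"];T=d["world_from_camera"]
    px=np.atleast_2d(px).astype(float)
    c=np.c_[(px[:,0]-K[0,2])/K[0,0],-(px[:,1]-K[1,2])/K[1,1],-np.ones(len(px))]
    return T[:3,3],c@T[:3,:3].T
def onz(d,px,z):
    o,v=ray(d,px); return o+v*((z-o[2])/v[:,2])[:,None]
def proj(d,P):
    K=d["mtx"];T=d["world_from_camera"]
    c=(np.atleast_2d(P)-T[:3,3])@T[:3,:3]
    return np.c_[K[0,0]*c[:,
[... 1540 characters left out ...]
1],p[1]+s*loc[:,0]+c*loc[:,1],loc[:,2]]
        return (proj(d,W)-pix).ravel()
    r=least_squares(f,[.56,-.02,.15]);return r.x,f(r.x).round(1)
def blob(d,lo=(0,60,20),hi=(14,255,130),z=.022,mn=60):
    hsv=cv2.cvtColor(d["frame"],cv2.COLOR_RGB2HSV)
    m=cv2.inRange(hsv,lo,hi)
    m=cv2.morphologyEx(m,cv2.MORPH_OPEN,np.ones((3,3)))
    n,l,s,c=cv2.connectedComponentsWithStats(m)
    for i in range(1,n):
        if s[i,4]>mn: print(s[i].tolist(),c[i].round(1),onz(d,(s[i,0]+s[i,2]/2,s[i,1]+s[i,3]/2),z).round(4))
def red(d,z=.006,lo=(0,100,40),hi=(14,255,255),mn=200):
    hsv=cv2.cvtColor(d["frame"],cv2.COLOR_RGB2HSV)
    m=cv2.inRange(hsv,lo,hi)
    n,l,s,c=cv2.connectedComponentsWithStats(m)
```

Run:
```python
import cv2
a=cv2.imread('pics/f80_side.png')[195:310,285:425]
cv2.imwrite('pics/f80_sidec.png',cv2.resize(a,None,fx=5,fy=5,interpolation=cv2.INTER_CUBIC))
```

```text
(no output)
```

View pics/f80_sidec.png

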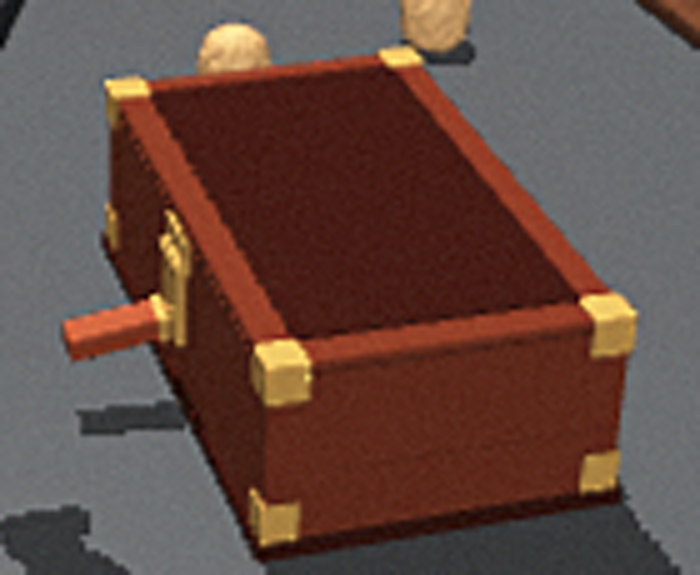

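View pics/f80_top.png

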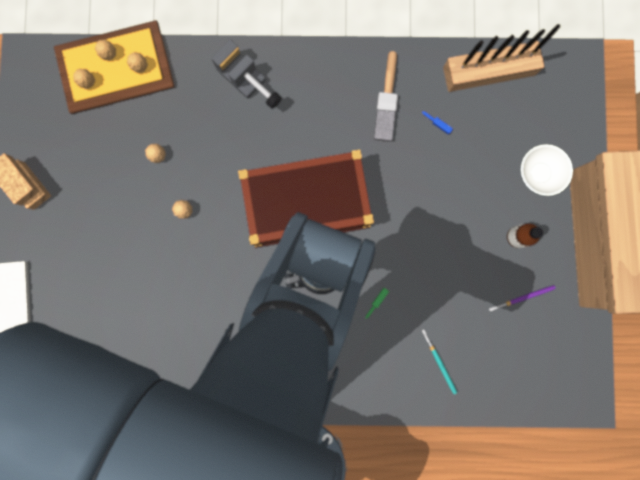

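View pics/w74.png

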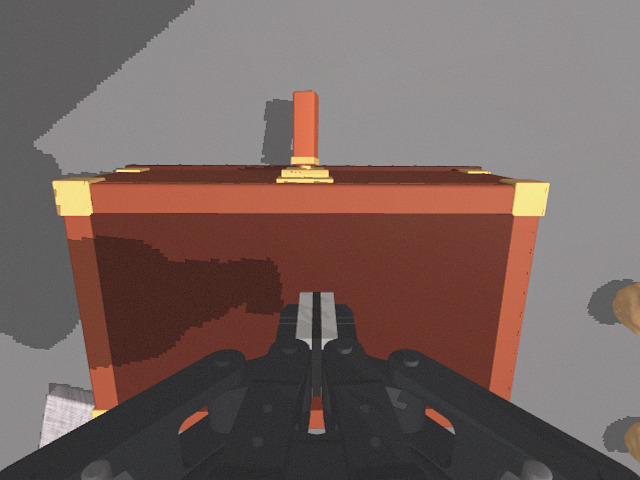

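The side view shows the lid shut with no gap, the hasp flat down on the front at (322,250), and the pin's collar seated on the hasp at (317,258). The handle droops slightly. The top view shows the raw walnuts at (155,153) and (182,209) and the bottle at (525,235) where they were. The extra 20 N push didn't move the pin any further in, and the robot is clear, so I'm handing in.

Run:
```python
from station import manip
print(manip.sense()['t'],manip.sense()['force'].round(1)); print(manip.sign_off())
```

```text
63.6333 [ 0.2  1.3 -0.6]
the job is handed in; nothing more can be done
None
```

The case is packed and locked, and I handed the job in at t ≈ 64 s. One doubt remains: the pictures alone don't prove the pin is right home.

- **Packing:** I found three dark walnuts and no fourth. Each has a pocket of its own, and both reddish gravers lie side by side in the trough. I checked this in the wrist pictures before shutting the lid.
- **Closing:** The lid was pressed down to 90 mm above the bench and the hasp folded flat. The pin went through the eye into the bore until it stopped. The final side view shows the lid shut, the hasp flat and the pin's collar against it. The raw walnuts, oil bottle and look-alikes are where they were.
- **Pin depth:** After I first let go of it, the pin came 2.8 mm back out, so I pushed it in again. A final push of about 20 N moved it no further; the fingers stopped within 0.6 mm of the previous push.
- **Checks that disagreed:** The pin droops a little in the wider bore. A wrist picture taken before the last push showed a 2.5–3 mm gap at the collar's top edge. Most of that is tilt, leaving an estimated 1–1.5 mm or less at the centre. My first fit of the case position and later measurements of its front also differ by about 3 mm.

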